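# Gauge the height of the red tart

## Task

Stand the bridge height gauge, now lying on its side, upright on the aluminium setting plate so that its sprung foot is pressed to zero, and let go of it there. Then take it again and lower it gently over the tart in the red cup, legs flat on the baking tray and the foot on the middle of the tart, so that it reads the tart's height; leave it standing there, without shifting the tarts or the carton.

Things in the scene. Friction and masses are not known exactly. Their poses are not given: they have to be found in the camera images.
- gauge: loose bridge gauge, 450 g, 156 mm tall upright; sizes at the next two points. Origin: midway between its two legs, level with their undersides. Own z: up the barrel, legs to head; y: along the bridge; x: out of the white scale. It starts lying flat on the table, x up (origin 25 mm above the table), head to the robot's right (z from the world's -y to halfway towards +x)
- gauge_beam (a point): middle of the gauge's grey cross beam, 77 mm from the origin along its z: 118 mm (y) x 24 mm (x) x 14 mm. Legs at y = +-52 mm: uprights 12 mm (y) x 20 mm (x) above dark shoes 14 mm (y) x 50 mm (x) x 10 mm high; 90 mm free between the shoes; axes as the gauge's
- gauge_grip (a point): centre of the gauge's orange head, 145 mm from the origin along its z: 26 mm (y) x 50 mm (x), z 134 to 156 mm. Below it a square aluminium barrel 26 x 26 mm, z 84 to 134 mm; axes as the gauge's
- gauge_foot (a joint): sprung foot's slide, m: 0 fully out (face 6 mm beyond the leg undersides), growing as it is pushed towards the head, stop at 0.055. Standing on a flat plate it reads 0.006 (the gauge's zero), over a part of height h it reads h + 0.006. Spring force 0.6 N at 0, rising 0.02 N per mm: the gauge's own weight holds its legs down
- foot_face (a point): centre of the underside of the sprung foot, a brass disc of 22 mm diameter on the gauge's z axis between the legs; moves with the foot; axes as the gauge's
- plate: fixed bare aluminium setting plate, 150 x 150 mm, 10 mm high, lying flat; origin at the centre of its underside, on the table
- tray: fixed dark baking tray, 240 mm (own x) x 400 mm (own y), flat floor 4 mm above the table, rim 4 mm thick and 18 mm high; origin at the centre of its underside. The three tarts stand in a row along its y, about 115 mm apart, in any order
- tart_red: loose round hard-baked tart in a red cup, the one to gauge: 46 mm diameter at the foot, 56 mm at the widest, 36 mm high with a flat top of 52 mm diameter, 150 g nominal; stands on the tray floor; origin at the centre of its underside, z up
- tart_blue: bystander tart in a blue cup, same widths, 30 mm high; origin at the centre of its underside
- tart_yellow: bystander tart in a yellow cup, same widths, 42 mm high; origin at the centre of its underside
- carton: bystander brown cake carton 70 x 90 mm, 80 mm high, on the table beyond the work; origin at the centre of its underside
There are look-alikes about, which are no part of the job. What is shaped like the tart_red but black or green is not meant.

How it is judged:
By the outcome, as a careful person would: the job done as asked, in the order asked, and still so for the second after the job is handed in, with the robot touching nothing.
It also fails if it takes over 64 s, if anything falls off the work surface, if the arm or the gripper's body presses on something with over 40 N, if the wrist force passes 120 N, or if a joint passes its speed limit or range.

## Robot

A 6-joint arm with a two-finger parallel gripper is mounted at the origin on the work surface. World frame = base frame: x ahead of the robot, y to its left, z up, the work surface at z = 0. Lengths are in m, angles in rad, forces in N, time in s.
With the tool pointing down it reaches from about 0.3 to 1 m from the base axis. Payload 5.1 kg.
Tool frame: the origin (TCP) lies on the centre line of the jaws, within the pads' length; the fingertips stand 25 mm ahead of it and the grasp point (between the pads) lies 6 mm ahead of it; z points along the fingers, y is the direction in which the jaws open and shut (so a half turn about z gives the same grasp; the last joint's range is limited). The gripper opens to 95 mm and grips with 3 to 60 N. Pads are 20 mm wide; open, the fingers measure 119 mm over their backs; the gripper's body (75 mm by 180 mm) begins 59 mm behind the grasp point.
Start: joints at [-1.254, 0.124, 1.65, -0, 1.367, -0.083], TCP at [0.253, -0.599, 0.24] pointing down, gripper open.
Joint ranges: [-2.61, 2.61], [-1.02, 2.33], [0.03, 2.71], [-1.35, 4.49], [0.32, 2.68], [-2.91, 2.91]. Speed limits (rad/s): [2.57, 2.57, 3.14, 3.14, 3.14, 3.14].

## Interface

Orientations are given as a rotation vector (axis times angle).
In Python, from bench import env gives the robot as it stands.
- The arm moves only by the shell command python3 -m creep 'ROWS' [FORCE]. ROWS is a JSON object of lists of equal length, an entry for each row: "xyz": the shift along the tool's x, y, z in cm, a list of three; "dr": the turn, a rotation vector about the tool's x, y, z in rad, a list of three; "hand": the closure in counts, from 0 (fully open) to 255 (shut). In form: {"xyz": [[tx, ty, tz], ...], "dr": [[ax, ay, az], ...], "hand": [hand, ...]}. A call has 1 to 12 rows; each row shifts and turns the commanded pose from where the row before left it, along the tool's axes as they then stand; what a row does not reach is not made up. A row lasts 1/8 s, in which the tool goes at most 62.5 mm and 10.7 degrees, less where a joint would pass 70% of its speed; a pose out of reach is approached as far as the arm can. A call is refused whole if a number of a shift passes 6.25 or a number of a turn 0.188, either way. A call with a gripper value outside its range is refused whole. The fingers move at their own pace and stop on an object; FORCE is the grip in N (left out, the last holds). Time passes only in rows, so rows that do not move let the fingers close. It gives the time, the measured TCP pose, the force and the opening at its end, in the units of the state.
- env.read_state(): the state, without advancing time (a new reading comes with each control period).
- env.read_camera(name): name is "side" or "top"; returns the picture (400x640x3 uint8, red, green, blue); there is no depth.
- env.camera_params(name): a dict with "fx", "fy", "cx", "cy" (pixels), "k1" (the pictures are not rectified: a ray, as slopes to the right and down, at radius r is drawn at 1 + k1 r^2 times it, then the intrinsics apply), "T" (4x4, takes a point from camera to world coordinates). Camera axes: x right, y down, z forward; pixel columns grow to the right and rows downward; lengths in m; the calibration is good to about 2 mm. A picture is of the moment at which its call begins. camera_params takes no time and is no camera call.
- env.sign_off(): hands the job in, once; it reports no verdict.
The state is a dict: "time_s": time; "joint_positions": joint angles; "dq": joint speeds; "tau": joint torques, N m; "tcp_pos": TCP position; "eef_rot": TCP orientation; "contact_force": force on the tool from outside, world axes, zero at the start; "ft_torque": the same for the moment, N m; "opening": finger opening in m.
Only numpy, scipy, OpenCV 4.12 (cv2) and the standard library are available. Lean on these libraries where they do the work, as an engineer would, in place of code of your own. Each camera call takes 0.05 s, during which the arm holds its last target.

## Working session

There is one attempt and no reset: what is moved stays moved. The work goes in short steps, Python scripts to look and compute and a shell command to move; the robot and the scene stay as the last step left them, time stands still between calls to the robot, and variables do not carry over. Pictures are saved under pics/ and viewed, and the job is handed in when it is done.

```bash
ls; mkdir -p pics
python3 - <<'E'
from bench import env
import cv2
print(env.read_state())
for n in ("side","top"):
    print(n,env.camera_params(n))
    cv2.imwrite(f"pics/{n}0.png",env.read_camera(n)[:,:,::-1])
E
```

```text
pics
{'time_s': 0.0, 'joint_positions': array([-1.25360988e+00,  1.24485659e-01,  1.65164772e+00,  7.68500381e-06,
        1.36747342e+00, -8.25990791e-02]), 'dq': array([ 0.00035521,  0.00047722,  0.00032509, -0.00228032, -0.00049326,
       -0.00117668]), 'tau': array([ 1.06836960e-03, -4.17594910e+01, -3.59929490e+01,  7.75370747e-02,
        4.91284474e-02, -1.77899033e-04]), 'tcp_pos': array([ 0.25278909, -0.59820573,  0.23841511]), 'eef_rot': array([-3.07707601e+00, -6.23408158e-01,  3.58276036e-04]), 'contact_force': array([ 0.60411215, -0.18414222, -0.13976765]), 'ft_torque': array([-0.01033396,  0.02790055, -0.01147799]), 'opening': 0.09527631635374412}
side {'fx': 450.9289288902453, 'fy': 450.9289288902453, 'cx': 325.0018504311772, 'cy': 198.04012032857784, 'k1': -0.05524687414735769, 'T': array([[-0.86843279, -0.26698086,  0.41778668,  0.12809757],
       [-0.49575682,  0.47956219, -0.72404785,  0.85931846],
       [-0.00704778, -0.83590749, -0.54882511,  0.75167972],
       [ 0.        ,  0.        ,  0.        ,  1.        ]])}
top {'fx': 379.46760265064887, 'fy': 379.46760265064887, 'cx': 325.2035677974247, 'cy': 199.08001644895975, 'k1': 0.009402612597158405, 'T': array([[-0.00674609, -0.97526418,  0.22093951,  0.38791474],
       [-0.99997195,  0.00586017, -0.00466504, -0.05711741],
       [ 0.0032549 , -0.22096478, -0.97527636,  1.19623436],
       [ 0.        ,  0.        ,  0.        ,  1.        ]])}
```

View pics/side0.png

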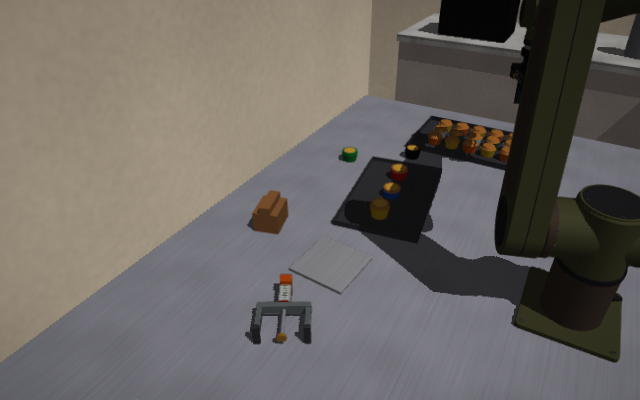

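View pics/top0.png

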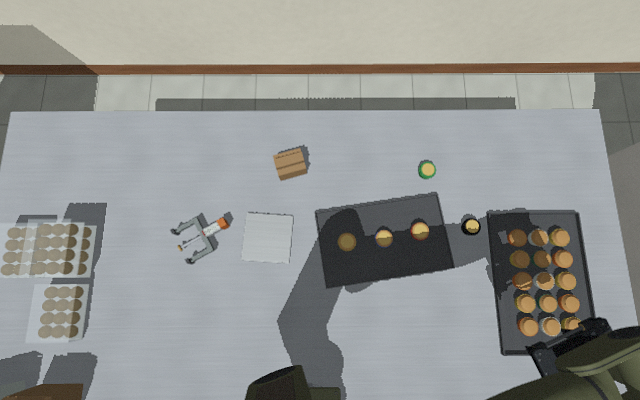

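The side view shows the gauge at (285,310), the plate at (330,262), and the tray with tarts yellow (380,208), blue (391,190) and red (399,172). The look-alikes are green (349,154) and black (412,152), both off the tray. In the top view the gauge is at (202,238), the plate at (268,237), and the tarts at (347,241), (384,237) and (420,230). I'll enlarge these areas.

Run:
```python
import cv2,numpy as np
s=cv2.imread("pics/side0.png");t=cv2.imread("pics/top0.png")
r=lambda i,x0,y0,x1,y1,k:cv2.resize(i[y0:y1,x0:x1],None,fx=k,fy=k,interpolation=cv2.INTER_CUBIC)
cv2.imwrite("pics/c1.png",r(s,325,140,450,245,6))
cv2.imwrite("pics/c2.png",r(t,155,190,305,280,5))
cv2.imwrite("pics/c3.png",r(t,305,150,495,300,4))
cv2.imwrite("pics/c4.png",r(s,235,225,385,345,5))
```

```text
(no output)
```

View pics/c1.png

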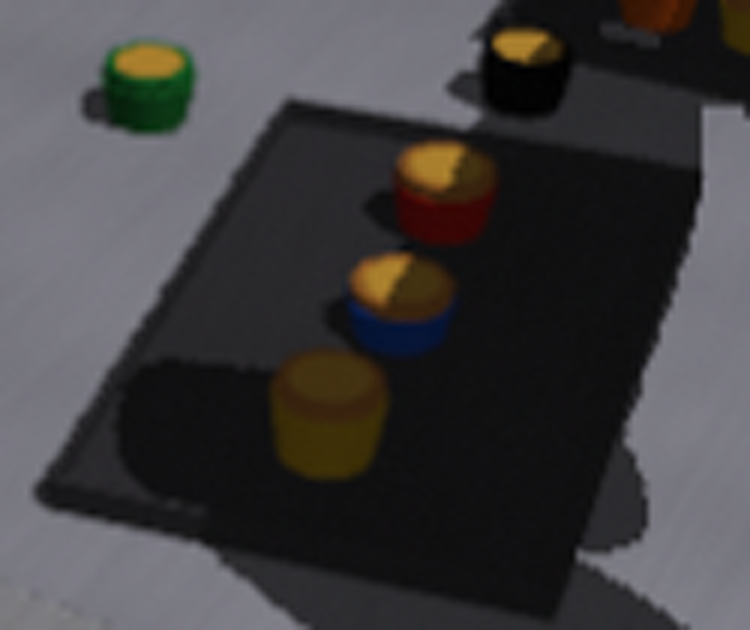

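View pics/c2.png

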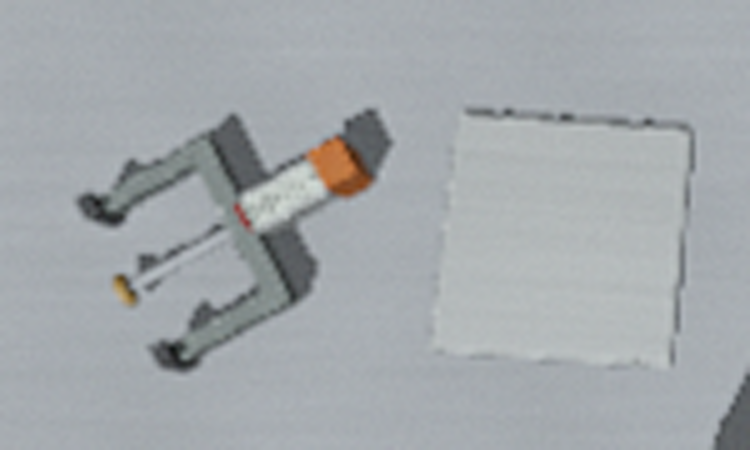

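View pics/c3.png

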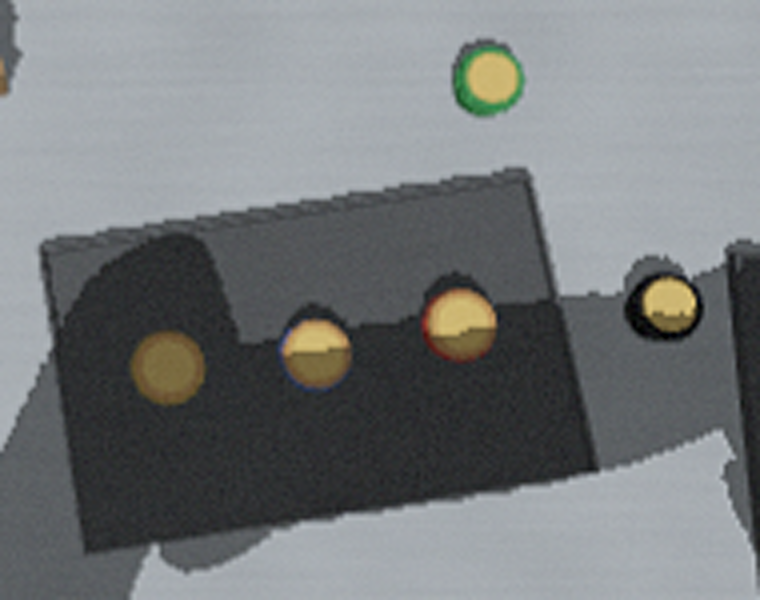

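View pics/c4.png

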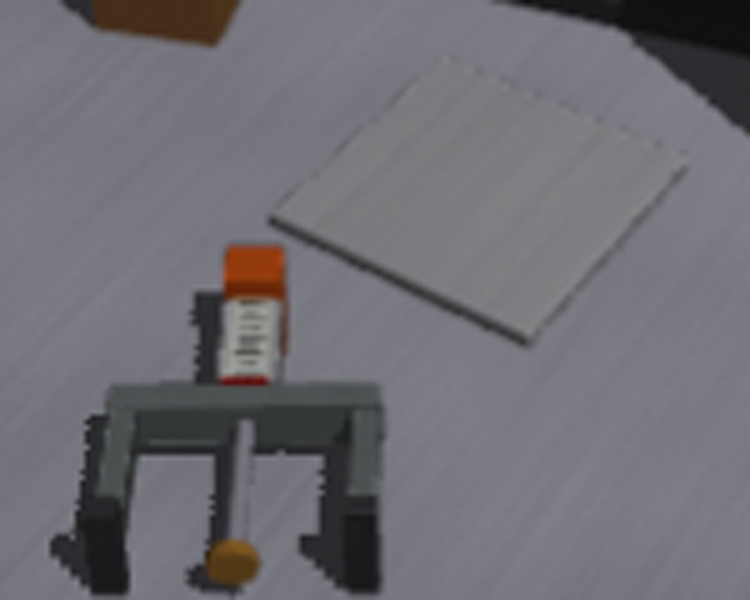

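```bash
cat > h.py <<'E'
import numpy as np,cv2
from bench import env
from scipy.optimize import brentq
def ray(cam,u,v):
    p=env.camera_params(cam)
    x=(u-p["cx"])/p["fx"];y=(v-p["cy"])/p["fy"];rd=np.hypot(x,y)
    r=brentq(lambda r:r*(1+p["k1"]*r*r)-rd,0,2) if rd>0 else 0
    s=r/rd if rd>0 else 1
    T=p["T"];d=T[:3,:3]@np.array([x*s,y*s,1]);return T[:3,3],d/np.linalg.norm(d)
def plane(cam,u,v,z):
    o,d=ray(cam,u,v);return o+d*(z-o[2])/d[2]
def tri(a,b):
    o1,d1=ray("side",*a);o2,d2=ray("top",*b)
    A=np.array([d1,-d2]).T;t=np.linalg.lstsq(A,o2-o1,rcond=None)[0]
    p,q=o1+d1*t[0],o2+d2*t[1];return (p+q)/2,np.linalg.norm(p-q)
def proj(cam,P):
    p=env.camera_params(cam);T=p["T"];c=T[:3,:3].T@(np.array(P)-T[:3,3]);x,y=c[0]/c[2],c[1]/c[2]
    k=1+p["k1"]*(x*x+y*y);return np.array([p["cx"]+p["fx"]*x*k,p["cy"]+p["fy"]*y*k])
E
python3 - <<'E'
import cv2,numpy as np
s=cv2.imread("pics/side0.png");t=cv2.imread("pics/top0.png")
r=lambda i,x0,y0,x1,y1,k:cv2.resize(i[y0:y1,x0:x1],None,fx=k,fy=k,interpolation=cv2.INTER_CUBIC)
cv2.imwrite("pics/c5.png",r(t,165,205,240,270,10))
cv2.imwrite("pics/c6.png",r(s,245,265,320,345,9)[:600] if 0 else r(s,245,268,320,348,7))
from h import *
hsv=cv2.cvtColor(t,cv2.COLOR_BGR2HSV)
# tart tops: orange/tan
m=cv2.inRange(hsv,(8,60,60),(35,255,255))
n,l,st,c=cv2.connectedComponentsWithStats(m)
for i in range(1,n):
    if st[i,4]>30 and 160<c[i][0]<480: print("top",st[i],c[i],plane("top",*c[i],.04))
hs=cv2.cvtColor(s,cv2.COLOR_BGR2HSV)
for nm,lo,hi in (("orange",(0,150,120),(14,255,255)),):
  for im,cam in((hsv,"top"),(hs,"side")):
    n,l,st,c=cv2.connectedComponentsWithStats(cv2.inRange(im,lo,hi))
    for i in range(1,n):
      if st[i,4]>15:print(cam,nm,st[i],c[i])
E
```

```text
top [   0   62  640   13 6100] [321.3257377  68.56     ] [ 1.10280128 -0.05258054  0.04      ]
top [273 148  34  32 752] [289.78590426 163.65292553] [0.76640869 0.04955811 0.04      ]
top [422 163  12  13 121] [427.6446281  168.87603306] [ 0.74643623 -0.38928845  0.04      ]
top [216 217  14  12  98] [222.6122449 223.       ] [0.57632018 0.25335724 0.04      ]
top [465 219  14  14 150] [471.84666667 225.53333333] [ 0.5637302  -0.51303412  0.04      ]
top [412 222  17  18 246] [419.9796748  230.43089431] [ 0.5495016  -0.35269357  0.04      ]
top [376 229  17  18 231] [384.09090909 237.68831169] [ 0.52785583 -0.24169662  0.04      ]
top [337 233  20  19 278] [346.62589928 241.50359712] [ 0.51691087 -0.12703061  0.04      ]
top orange [217 218  12  11  74] [222.35135135 223.24324324]
side orange [280 274  12   8  73] [285.30136986 277.60273973]
```

View pics/c5.png

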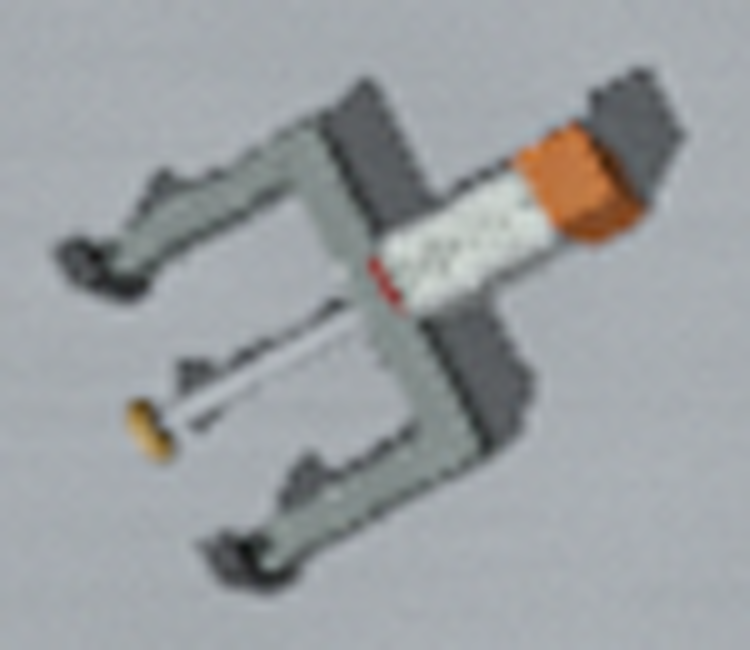

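View pics/c6.png

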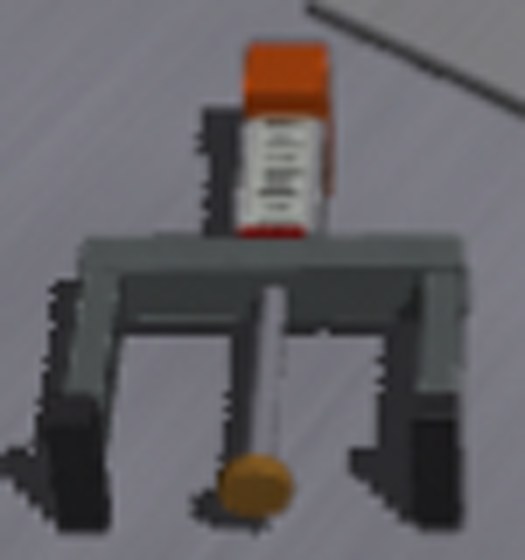

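Run:
```python
from h import *
f=lambda u,v,z:plane("top",165+(u+.5)/10-.5,205+(v+.5)/10-.5,z)
C=np.array([f(*c,.05) for c in((515,155),(572,122),(610,185),(550,222))])
print("head",C.mean(0),[np.linalg.norm(C[i]-C[(i+1)%4]) for i in range(4)])
a,b=f(322,118,.037),f(487,445,.037);m=(a+b)/2
print("beam",a,b,m,np.linalg.norm(a-b))
h=C.mean(0);d=(h-m)[:2];print("dist",np.linalg.norm(d),"ang",np.degrees(np.arctan2(d[1],d[0])),"perp",np.degrees(np.arctan2(*(b-a)[1::-1]))) 
ft=f(150,430,.025);d=(h-ft)[:2];print("foot",ft,np.linalg.norm(d),np.degrees(np.arctan2(d[1],d[0])))
# side check
print("side head top corners", [plane("side",245+(u+.5)/7-.5,268+(v+.5)/7-.5,.05) for u,v in((250,47),(327,47),(325,95),(246,92))])
# plate top corners
P=np.array([plane("top",155+(u+.5)/5-.5,190+(v+.5)/5-.5,.01) for u,v in((464,110),(692,125),(671,366),(433,350))])
print("plate",P.mean(0),[np.linalg.norm(P[i]-P[(i+1)%4]) for i in range(4)],np.degrees(np.arctan2(*(P[0]-P[1])[:2])),np.degrees(np.arctan2(*(P[0]-P[3])[1::-1])))
# plate side
Ps=np.array([plane("side",235+(u+.5)/5-.5,225+(v+.5)/5-.5,.01) for u,v in((445,58),(690,158),(527,338),(270,218))])
print("plate side",Ps.mean(0))
T=np.array([plane("top",305+(u+.5)/4-.5,150+(v+.5)/4-.5,z) for u,v,z in((522,170,.018),(598,469,.018),(88,551,.018),(42,243,.018))])
print("tray",T, T.mean(0),[np.linalg.norm(T[i]-T[(i+1)%4]) for i in range(4)],np.degrees(np.arctan2(*(T[0]-T[1])[1::-1])),np.degrees(np.arctan2(*(T[0]-T[3])[1::-1])))
# red tart: top circle
t=cv2.imread("pics/top0.png");s=cv2.imread("pics/side0.png")
c=lambda u,v:plane("top",305+(u+.5)/4-.5,150+(v+.5)/4-.5,.04)
print("red circle c3", c(460,325), c(424,325),c(496,325))
cs=lambda u,v,z:plane("side",325+(u+.5)/6-.5,140+(v+.5)/6-.5,z)
print("red side top", cs(447,176,.04), cs(447,176,.036))
```

```text
head [0.57891827 0.25663999 0.05      ] [np.float64(0.01962466714954005), np.float64(0.023277257900037783), np.float64(0.020914806973040396), np.float64(0.02383734662805007)]
beam [0.59813734 0.33508105 0.037     ] [0.49703006 0.27825165 0.037     ] [0.5475837  0.30666635 0.037     ] 0.11598389435743021
dist 0.059029584141003184 ang -57.938573145040635 perp -150.66095210303988
foot [0.50349153 0.38507518 0.025     ] 0.14894560231445766 -59.575361944732634
side head top corners [array([0.59487174, 0.25554659, 0.05      ]), array([0.5731808 , 0.24331342, 0.05      ]), array([0.56158082, 0.26216388, 0.05      ]), array([0.58420421, 0.27337372, 0.05      ])]
plate [0.53657389 0.11835953 0.01      ] [np.float64(0.1453477554548469), np.float64(0.15143637615014813), np.float64(0.14749815664273072), np.float64(0.15140517021842764)] 4.179670225246672 -5.023711912212865
plate side [0.53661839 0.12333737 0.01      ]
tray [[ 0.67552243 -0.41437862  0.018     ]
 [ 0.43981988 -0.45569675  0.018     ]
 [ 0.38114817 -0.06520377  0.018     ]
 [ 0.61840451 -0.03063791  0.018     ]] [ 0.52872375 -0.24147926  0.018     ] [np.float64(0.23929663597331685), np.float64(0.39487610553593344), np.float64(0.23976106816082604), np.float64(0.3879682823639909)] 9.942799353409418 -81.53396077900724
red circle c3 [ 0.54813794 -0.35152087  0.04      ] [ 0.54830116 -0.32392873  0.04      ] [ 0.54797578 -0.37910832  0.04      ]
red side top [ 0.54735375 -0.3413872   0.04      ] [ 0.54971018 -0.34813578  0.036     ]
```

```bash
cat > plan.py <<'E'
import numpy as np,json,sys
from scipy.spatial.transform import Rotation as R,Slerp
from h import env
def cur():
    s=env.read_state();return np.array(s["tcp_pos"]),R.from_rotvec(s["eef_rot"])
def frame(y,z):
    y=np.array(y,float);z=np.array(z,float);y/=np.linalg.norm(y);z/=np.linalg.norm(z)
    return R.from_matrix(np.array([np.cross(y,z),y,z]).T)
def rows(p0,r0,p1,r1,n,nd=1):
    """straight line, evenly turned; carries rounding forward"""
    dr=(r0.inv()*r1).as_rotvec()/n
    p,r=np.array(p0),r0;S=[];D=[]
    for i in range(n):
        g=p0+(np.array(p1)-p0)*(i+1)/n
        s=np.round(r.inv().apply(g-p)*100,nd);d=np.round(dr,3)
        p=p+r.apply(s/100);r=r*R.from_rotvec(d);S.append(s.tolist());D.append(d.tolist())
    print("xyz",S);print("dr",D[0]," max",np.abs(S).max(),max(np.linalg.norm(s) for s in S),"turn deg",np.degrees(np.linalg.norm(dr)))
    return p,r
def log():
    s=env.read_state()
    open("log.jsonl","a").write(json.dumps([list(map(float,s[k])) for k in("joint_positions","tcp_pos","eef_rot")])+"\n")
    print("t",s["time_s"],"q",np.round(s["joint_positions"],3),"p",np.round(s["tcp_pos"],4),"F",np.round(s["contact_force"],1),"open",round(s["opening"],4))
E
python3 - <<'E'
from plan import *
log()
p,r=cur()
print(r.as_matrix())
p1=p+np.array([.2,.5,.08]);r1=R.from_rotvec([0,0,np.radians(90)])*r
rows(p,r,p1,r1,10)
E
```

```text
t 0.1 q [-1.254  0.124  1.652 -0.     1.367 -0.083] p [ 0.2528 -0.5983  0.2385] F [ 0.3 -0.4  0.1] open 0.0953
[[ 9.21131009e-01  3.89252249e-01 -5.93434563e-04]
 [ 3.89252674e-01 -9.21129313e-01  1.77318150e-03]
 [ 1.43584916e-04 -1.86432846e-03 -9.99998252e-01]]
xyz [[3.8, -3.8, -0.8], [4.3, -3.2, -0.8], [4.8, -2.5, -0.8], [5.1, -1.7, -0.8], [5.3, -0.8, -0.8], [5.4, -0.1, -0.8], [5.4, 0.9, -0.7], [5.1, 1.6, -0.8], [4.8, 2.4, -0.8], [4.4, 3.1, -0.8]]
dr [0.0, -0.0, -0.157]  max 5.4 5.519057890618652 turn deg 9.000000000000002
```

```bash
python3 -m creep '{"xyz": [[3.8,-3.8,-0.8],[4.3,-3.2,-0.8],[4.8,-2.5,-0.8],[5.1,-1.7,-0.8],[5.3,-0.8,-0.8]], "dr": [[0,0,-0.157],[0,0,-0.157],[0,0,-0.157],[0,0,-0.157],[0,0,-0.157]], "hand": [0,0,0,0,0]}'; python3 -c "
from plan import *
log()"
python3 -m creep '{"xyz": [[5.4,-0.1,-0.8],[5.4,0.9,-0.7],[5.1,1.6,-0.8],[4.8,2.4,-0.8],[4.4,3.1,-0.8]], "dr": [[0,0,-0.157],[0,0,-0.157],[0,0,-0.157],[0,0,-0.157],[0,0,-0.157]], "hand": [0,0,0,0,0]}'; python3 -c "
from plan import *
log();print(cur()[1].as_matrix().round(3))"
```

```text
time_s: 0.72
tcp_pos: [0.3533, -0.3474, 0.2794]
eef_rot: [-2.602, -1.76, -0.0]
contact_force: [0.1, 0.4, 1.0]
opening: 0.0954
t 0.725 q [-0.886 -0.248  1.938  0.     1.452 -0.504] p [ 0.3533 -0.3474  0.2794] F [0.1 0.4 1. ] open 0.0954
time_s: 1.35
tcp_pos: [0.4527, -0.0968, 0.3186]
eef_rot: [-1.73, -2.622, 0.0]
contact_force: [0.8, -1.2, 0.5]
opening: 0.0952
t 1.35 q [-0.327 -0.341  1.947 -0.     1.536 -0.731] p [ 0.4527 -0.0968  0.3186] F [ 0.8 -1.2  0.5] open 0.0952
[[-0.393  0.919 -0.   ]
 [ 0.919  0.393  0.   ]
 [ 0.    -0.    -1.   ]]
```

```bash
cat > kin.py <<'E'
import numpy as np,json
from scipy.optimize import least_squares
from scipy.spatial.transform import Rotation as R
LO=np.array([-2.61,-1.02,.03,-1.35,.32,-2.91]);HI=np.array([2.61,2.33,2.71,4.49,2.68,2.91])
C=R.from_euler('z',np.pi/2)
def fk(q,k):
    a1,lat,h,L1,L2,off,Lt=k[:7]
    z=R.from_euler('z',q[0]);r2=z*R.from_euler('y',q[1]);r3=r2*R.from_euler('y',q[2])
    w=r3*R.from_euler('z',q[3])*R.from_euler('y',q[4])*R.from_euler('z',q[5])*C
    p=z.apply([a1,lat,h])+r2.apply([0,0,L1])+r3.apply([off,0,L2])+w.apply([0,0,Lt]);return p,w
def data(): return [tuple(np.array(x) for x in json.loads(l)) for l in open("log.jsonl")]
def fit():
    D=data()
    f=lambda k:np.concatenate([fk(q,k)[0]-p for q,p,_ in D]+[1e-3*(np.array(k)-K0)])
    K0=np.array([0,.054,.3,.4,.4,0,.25]);s=least_squares(f,K0);return s.x,D
def ik(p,r,k,q0):
    f=lambda q:np.concatenate([(fk(q,k)[0]-p)*5,(r.inv()*fk(q,k)[1]).as_rotvec()])
    s=least_squares(f,np.clip(q0,LO+1e-3,HI-1e-3),bounds=(LO,HI));return s.x,np.abs(s.fun).max()
if __name__=="__main__":
    k,D=fit();print(k.round(4))
    for q,p,e in D:
        a,b=fk(q,k);print(((a-p)*1000).round(1),np.degrees((R.from_rotvec(e).inv()*b).magnitude()).round(2))
E
python3 kin.py
```

```text
[0.     0.0536 0.2522 0.4525 0.6131 0.0423 0.2963]
[-0. -0.  0.] 0.0
[0. 0. 0.] 0.0
[-0. -0. -0.] 0.0
```

```bash
cat > chk.py <<'E'
from kin import *
from plan import frame,cur
k,D=fit();q0=D[-1][0]
gz=np.array([np.cos(np.radians(-60)),np.sin(np.radians(-60)),0]);up=np.array([0,0,1.])
H=np.array([.579,.2565,.025])
def show(n,g,r,q):
    p=g-.006*r.as_matrix()[:,2];q,e=ik(p,r,k,q);print(n,"tcp",p.round(3),"q",q.round(2),"err",round(e,4));return q
for th in (30,45,55):
  t=np.radians(th);r=frame(np.cross(up,gz),-(np.cos(t)*up+np.sin(t)*gz))
  q=show(f"lie{th}",H+up*.1,r,q0);show(f"lie{th}",H,r,q)
# upright on plate: yaw of tool-horizontal direction
  for yaw in range(-120,121,20):
    f=np.array([np.cos(np.radians(yaw)),np.sin(np.radians(yaw)),0])  # -gx direction
    # tool z = -(cos th)gx - sin th gz
    tz=np.cos(t)*f-np.sin(t)*up; gx=-f; gy=np.cross(up,gx)
    r=frame(-gy,tz); show(f"  up yaw {yaw}",np.array([.537,.12,.155]),r,q)
E
python3 chk.py
```

```text
lie30 tcp [0.58  0.254 0.13 ] q [ 0.11  0.29  1.72  0.48  1.38 -0.57] err 0.0
lie30 tcp [0.58  0.254 0.03 ] q [ 0.11  0.41  1.76  0.5   1.24 -0.65] err 0.0
  up yaw -120 tcp [0.54  0.124 0.158] q [ 0.41  0.54  1.53 -0.59  1.95  0.97] err 0.0
  up yaw -100 tcp [0.538 0.125 0.158] q [ 0.5   0.44  1.68 -0.76  1.77  0.82] err 0.0
  up yaw -80 tcp [0.536 0.125 0.158] q [ 0.57  0.3   1.87 -0.93  1.57  0.7 ] err 0.0
  up yaw -60 tcp [0.534 0.124 0.158] q [ 0.61  0.13  2.07 -1.09  1.33  0.59] err 0.0
  up yaw -40 tcp [0.533 0.123 0.158] q [ 0.59 -0.06  2.27 -1.27  1.06  0.48] err 0.0
  up yaw -20 tcp [0.532 0.122 0.158] q [ 0.47 -0.3   2.44 -1.35  0.69  0.23] err 0.0386
  up yaw 0 tcp [0.532 0.12  0.158] q [ 0.3  -0.47  2.56 -1.35  0.32 -0.07] err 0.0607
  up yaw 20 tcp [0.532 0.118 0.158] q [-0.04 -0.55  2.59  1.15  0.33 -2.91] err 0.0524
  up yaw 40 tcp [0.533 0.117 0.158] q [-0.15 -0.47  2.47  0.95  0.66 -2.91] err 0.1832
  up yaw 60 tcp [0.534 0.115 0.158] q [-0.17 -0.33  2.31  0.8   0.91 -2.91] err 0.3163
  up yaw 80 tcp [0.536 0.115 0.158] q [-0.15 -0.16  2.12  0.67  1.14 -2.91] err 0.
[... 2015 characters left out ...]
95 -0.12] err 0.0
  up yaw -20 tcp [0.534 0.121 0.16 ] q [ 0.32 -0.3   2.28 -0.55  0.74 -0.57] err 0.0
  up yaw 0 tcp [0.534 0.12  0.16 ] q [ 0.18 -0.4   2.35 -0.18  0.59 -1.27] err 0.0
  up yaw 20 tcp [0.534 0.119 0.16 ] q [ 0.02 -0.41  2.36  0.32  0.63 -2.11] err 0.0
  up yaw 40 tcp [0.534 0.118 0.16 ] q [-0.11 -0.33  2.3   0.6   0.82 -2.72] err 0.0
  up yaw 60 tcp [0.535 0.117 0.16 ] q [-0.12 -0.23  2.19  0.55  1.   -2.91] err 0.0918
  up yaw 80 tcp [0.536 0.117 0.16 ] q [-0.04 -0.13  2.06  0.39  1.13 -2.91] err 0.2384
  up yaw 100 tcp [0.538 0.117 0.16 ] q [ 0.05 -0.04  1.96  0.25  1.24 -2.91] err 0.4297
  up yaw 120 tcp [0.539 0.117 0.16 ] q [-0.13  0.18  1.82  0.47  1.55  2.37] err 0.0
```

Run:
```python
from plan import *
gz=np.array([np.cos(np.radians(-60)),np.sin(np.radians(-60)),0]);up=np.array([0,0,1.])
t=np.radians(45);r=frame(np.cross(up,gz),-(np.cos(t)*up+np.sin(t)*gz));tz=r.as_matrix()[:,2]
G=np.array([.579,.2565,.030])-gz*.003
p0,r0=cur()
pg=G-.006*tz; pre=pg-.12*tz
print("grasp tcp",pg,"pre",pre,r.as_rotvec())
p,rr=rows(p0,r0,pre,r,8)
```

```text
grasp tcp [0.57962132 0.25542384 0.03424264] pre [0.62204773 0.18193915 0.11909545] [-1.20737272 -2.09123089 -0.50011015]
xyz [[2.4, 3.3, 2.5], [2.0, 3.4, 2.7], [1.8, 3.4, 2.8], [1.4, 3.4, 3.0], [1.1, 3.5, 3.1], [0.7, 3.5, 3.2], [0.3, 3.6, 3.2], [0.0, 3.5, 3.2]]
dr [0.006, 0.098, -0.014]  max 3.6 4.825971404805462 turn deg 5.686099998465618
```

```bash
python3 -m creep '{"xyz": [[2.4,3.3,2.5],[2.0,3.4,2.7],[1.8,3.4,2.8],[1.4,3.4,3.0],[1.1,3.5,3.1],[0.7,3.5,3.2],[0.3,3.6,3.2],[0.0,3.5,3.2],[0,0,0]], "dr": [[0.006,0.098,-0.014],[0.006,0.098,-0.014],[0.006,0.098,-0.014],[0.006,0.098,-0.014],[0.006,0.098,-0.014],[0.006,0.098,-0.014],[0.006,0.098,-0.014],[0.006,0.098,-0.014],[0,0,0]], "hand": [0,0,0,0,0,0,0,0,0]}'
python3 - <<'E'
from plan import *
import cv2
log();print(cur()[1].as_rotvec())
for n in("side","top"):cv2.imwrite(f"pics/{n}1.png",env.read_camera(n)[:,:,::-1])
t=cv2.imread("pics/top1.png")[180:300,150:310];s=cv2.imread("pics/side1.png")[220:350,230:390]
cv2.imwrite("pics/p1.png",np.hstack([cv2.resize(i,(400,320),interpolation=cv2.INTER_CUBIC) for i in(t,s)]))
E
python3 kin.py
```

```text
time_s: 2.48
tcp_pos: [0.6209, 0.1802, 0.1125]
eef_rot: [-1.213, -2.08, -0.493]
contact_force: [0.0, -0.4, 0.4]
opening: 0.0951
t 2.475 q [-0.052  0.45   1.619  0.635  1.578 -0.732] p [0.6209 0.1802 0.1125] F [ 0.  -0.4  0.4] open 0.0951
[-1.21260808 -2.08030623 -0.49268999]
[0.     0.0536 0.2232 0.4524 0.6131 0.0424 0.2672]
[-0.  0. -0.] 0.0
[ 0. -0. -0.] 0.0
[ 0. -0. -0.] 0.0
[0. 0. 0.] 0.0
```

View pics/p1.png

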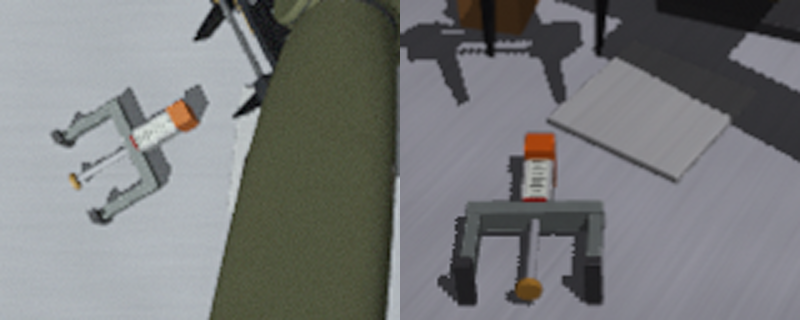

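Run:
```python
from plan import *
p0,r0=cur()
gz=np.array([np.cos(np.radians(-60)),np.sin(np.radians(-60)),0]);up=np.array([0,0,1.])
t=np.radians(45);r=frame(np.cross(up,gz),-(np.cos(t)*up+np.sin(t)*gz))
rows(p0,r0,[.5796,.2554,.0342],r,5)
```

```text
xyz [[0.1, 0.0, 2.4], [0.0, 0.0, 2.4], [0.1, 0.0, 2.5], [0.0, 0.1, 2.4], [0.1, -0.0, 2.4]]
dr [0.0, 0.0, -0.001]  max 2.5 2.5019992006393608 turn deg 0.07173068459227706
```

```bash
python3 -m creep '{"xyz": [[0.1,0,2.4],[0,0,2.4],[0.1,0,2.5],[0,0.1,2.4],[0.1,0,2.4],[0,0,0]], "dr": [[0,0,0],[0,0,0],[0,0,0],[0,0,0],[0,0,0],[0,0,0]], "hand": [0,0,0,0,0,0]}'
python3 - <<'E'
from plan import *
import cv2
log()
for n in("side","top"):cv2.imwrite(f"pics/{n}2.png",env.read_camera(n)[:,:,::-1])
t=cv2.imread("pics/top2.png")[180:300,150:310];s=cv2.imread("pics/side2.png")[220:350,230:390]
cv2.imwrite("pics/p2.png",np.hstack([cv2.resize(i,(400,320),interpolation=cv2.INTER_CUBIC) for i in(t,s)]))
E
```

```text
time_s: 3.32
tcp_pos: [0.578, 0.2569, 0.0331]
eef_rot: [-1.212, -2.086, -0.497]
contact_force: [-1.0, -0.7, -0.8]
opening: 0.0948
t 3.325 q [ 0.059  0.487  1.726  0.697  1.402 -0.752] p [0.578  0.2569 0.0331] F [-1.  -0.7 -0.8] open 0.0948
```

View pics/p2.png

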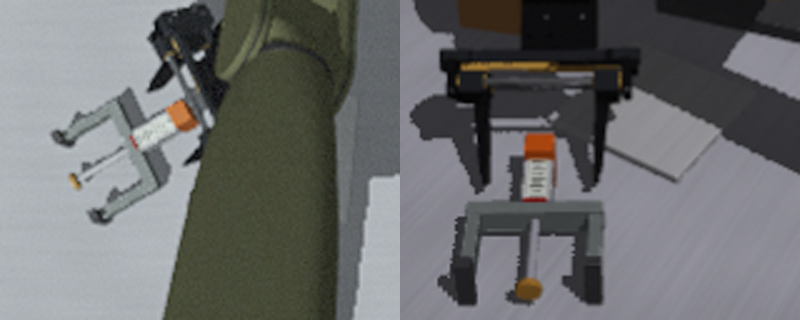

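The fingers straddle the head evenly, at x≈488 and 597 around the head at 540 in the side crop. Closing now.

```bash
python3 -m creep '{"xyz": [[0,0,0],[0,0,0],[0,0,0],[0,0,0],[0,0,0],[0,0,0],[0,0,0],[0,0,0]], "dr": [[0,0,0],[0,0,0],[0,0,0],[0,0,0],[0,0,0],[0,0,0],[0,0,0],[0,0,0]], "hand": [255,255,255,255,255,255,255,255]}' 45
python3 - <<'E'
from plan import *
log()
p0,r0=cur()
# rigid relation tool->gauge (assume gx up, gz horizontal; grip point)
rows(p0,r0,p0+[0,0,.2],r0,5)
E
```

```text
time_s: 4.42
tcp_pos: [0.5803, 0.2557, 0.0353]
eef_rot: [-1.214, -2.088, -0.501]
contact_force: [-1.6, -0.1, 0.1]
opening: 0.0261
t 4.425 q [ 0.056  0.485  1.724  0.696  1.403 -0.752] p [0.5803 0.2557 0.0353] F [-1.6 -0.1  0.1] open 0.0261
xyz [[2.8, -0.0, -2.8], [2.9, -0.0, -2.9], [2.8, -0.0, -2.8], [2.8, -0.0, -2.8], [2.8, -0.0, -2.8]]
dr [0.0, 0.0, 0.0]  max 2.9 4.1012193308819755 turn deg 0.0
```

```bash
python3 -m creep '{"xyz": [[0.7,0,-0.7],[1.4,0,-1.4],[2.9,0,-2.9],[2.8,0,-2.8],[2.8,0,-2.8],[2.8,0,-2.8],[0.7,0,-0.7]], "dr": [[0,0,0],[0,0,0],[0,0,0],[0,0,0],[0,0,0],[0,0,0],[0,0,0]], "hand": [255,255,255,255,255,255,255]}' 45
python3 - <<'E'
from plan import *
from kin import fit,ik
log()
p0,r0=cur()
up=np.array([0,0,1.]);a=np.radians(-95);f=np.array([np.cos(a),np.sin(a),0]);gx=-f
tz=(f-up)/np.sqrt(2);r=frame(-np.cross(up,gx),tz)
p=np.array([.5371,.126,.24])-.006*tz
print(p,r.as_rotvec())
P,Rr=rows(p0,r0,p,r,11)
k,D=fit();q=D[-1][0]
from plan import Slerp
S=Slerp([0,1],R.concatenate([r0,r]))
for u in np.linspace(0,1,6):
    q,e=ik(p0+(p-p0)*u,S(u),k,q);print(q.round(2),round(e,4))
E
```

```text
time_s: 5.3
tcp_pos: [0.5819, 0.256, 0.2392]
eef_rot: [-1.214, -2.094, -0.506]
contact_force: [1.0, -0.3, -5.2]
opening: 0.026
t 5.3 q [ 0.057  0.245  1.646  0.687  1.642 -0.554] p [0.5819 0.256  0.2392] F [ 1.  -0.3 -5.2] open 0.026
[0.53746977 0.1302265  0.24424264] [ 1.84643466  1.69194564 -0.76481828]
xyz [[-0.5, -0.9, -0.6], [-0.7, -0.9, -0.5], [-0.8, -0.8, -0.4], [-0.8, -0.8, -0.3], [-1.0, -0.8, -0.2], [-1.0, -0.6, -0.0], [-1.0, -0.6, 0.1], [-1.1, -0.6, 0.3], [-1.1, -0.5, 0.4], [-1.0, -0.4, 0.5], [-0.9, -0.3, 0.7]]
dr [0.001, -0.138, 0.061]  max 1.1 1.2961481396815722 turn deg 8.633345376901643
[ 0.06  0.25  1.65  0.69  1.64 -0.55] 0.0
[ 0.11  0.14  1.68  0.43  1.54 -0.34] 0.0
[ 0.19  0.08  1.7   0.15  1.49 -0.1 ] 0.0
[ 0.29  0.07  1.72 -0.14  1.5   0.15] 0.0
[ 0.37  0.09  1.73 -0.42  1.57  0.39] 0.0
[ 0.44  0.15  1.74 -0.66  1.68  0.6 ] 0.0
```

```bash
python3 -m creep '{"xyz": [[-0.5,-0.9,-0.6],[-0.7,-0.9,-0.5],[-0.8,-0.8,-0.4],[-0.8,-0.8,-0.3],[-1.0,-0.8,-0.2],[-1.0,-0.6,0],[-1.0,-0.6,0.1],[-1.1,-0.6,0.3],[-1.1,-0.5,0.4],[-1.0,-0.4,0.5],[-0.9,-0.3,0.7],[0,0,0]], "dr": [[0.001,-0.138,0.061],[0.001,-0.138,0.061],[0.001,-0.138,0.061],[0.001,-0.138,0.061],[0.001,-0.138,0.061],[0.001,-0.138,0.061],[0.001,-0.138,0.061],[0.001,-0.138,0.061],[0.001,-0.138,0.061],[0.001,-0.138,0.061],[0.001,-0.138,0.061],[0,0,0]], "hand": [255,255,255,255,255,255,255,255,255,255,255,255]}' 45
python3 - <<'E'
from plan import *
import cv2
log();print(cur()[1].as_rotvec())
for n in("side","top"):cv2.imwrite(f"pics/{n}3.png",env.read_camera(n)[:,:,::-1])
t=cv2.imread("pics/top3.png")[150:300,180:380];s=cv2.imread("pics/side3.png")[150:330,220:420]
cv2.imwrite("pics/p3.png",np.hstack([cv2.resize(i,(400,360),interpolation=cv2.INTER_CUBIC) for i in(t,s)]))
E
```

```text
time_s: 6.8
tcp_pos: [0.5346, 0.1306, 0.2358]
eef_rot: [1.844, 1.703, -0.785]
contact_force: [-0.1, 1.1, -5.1]
opening: 0.026
t 6.8 q [ 0.438  0.164  1.748 -0.657  1.681  0.599] p [0.5346 0.1306 0.2358] F [-0.1  1.1 -5.1] open 0.026
[ 1.84390772  1.70258422 -0.78535579]
```

View pics/p3.png

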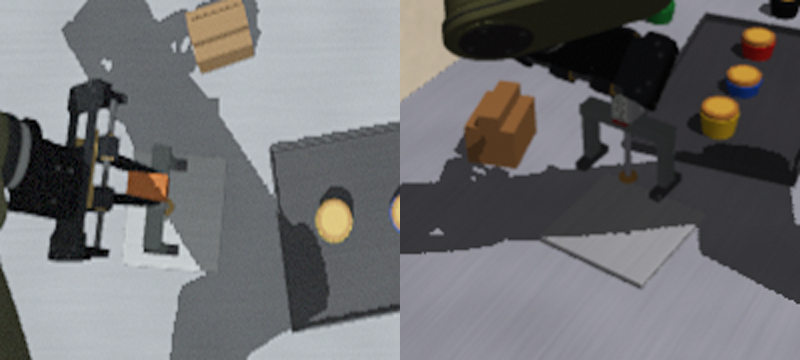

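```bash
cat > ov.py <<'E'
from plan import *
from h import proj
import cv2
# gauge pose in the tool: measured at the grasp
def gauge_from(p,r,rel):
    rp,rr=rel;return p+r.apply(rp),r*rr
def rel45():
    z=-45
    s=np.sqrt(.5)
    # tool z=-(gx+gz)s ; tool y=-gy ; tool x = y x z
    # columns: gauge axes in the tool
    gy=np.array([0,-1,0]);gx=np.array([0,0,-s]);gz=np.array([0,0,-s])
    # tool x = ytool x ztool = gy x (gx+gz) s = (-gz+gx) s
    gx=gx+np.array([s,0,0]);gz=gz-np.array([s,0,0])
    rr=R.from_matrix(np.array([gx,gy,gz]).T)
    g=np.array([0,0,.006])-.142*gz-.006*gx
    return g,rr
def keypts(g,gr):
    L={"foot":(0,0,-.006),"sL":(.025,.059,0),"sl":(-.025,.059,0),"sR":(.025,-.059,0),"sr":(-.025,-.059,0),"bL":(.012,.059,.084),"bR":(.012,-.059,.084),"bl":(-.012,.059,.084),"br":(-.012,-.059,.084),"h1":(.025,.013,.156),"h2":(.025,-.013,.156),"h3":(-.025,.013,.156),"h4":(-.025,-.013,.156)}
    return {k:g+gr.apply(v) for k,v in L.items()}
def overlay(n,out,box,k,g,gr):
    x0,y0,x1,y1=box;im=cv2.imread(n[1])[y0:y1,x0:x1];im=cv2.resize(im,None,fx=k,fy=k,interpolation=cv2.INTER_CUBIC)
    for nm,P in keypts(g,gr).items():
        u,v=(proj(n[0],P)-[x0,y0]+.5)*k;cv2.drawMarker(im,(int(u),int(v)),(0,255,255) if nm!="foot" else (255,0,255),cv2.MARKER_CROSS,9,1)
    cv2.imwrite(out,im)
E
python3 - <<'E'
from ov import *
p,r=cur();g,gr=gauge_from(p,r,rel45());print("origin",g,"\n",gr.as_matrix().round(3))
overlay(("side","pics/side3.png"),"pics/o3s.png",(290,180,380,260),7,g,gr)
overlay(("top","pics/top3.png"),"pics/o3t.png",(220,190,300,260),7,g,gr)
E
```

```text
origin [0.53323102 0.12011867 0.09242967] 
 [[ 0.088 -0.996  0.013]
 [ 0.996  0.088 -0.   ]
 [-0.001  0.013  1.   ]]
```

View pics/o3s.png

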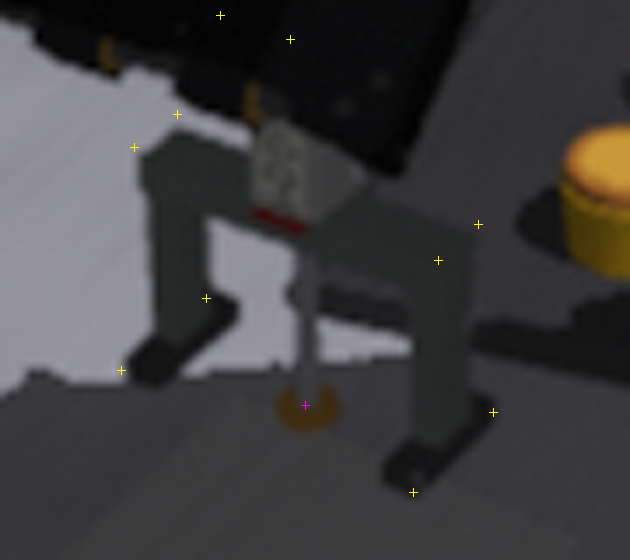

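View pics/o3t.png

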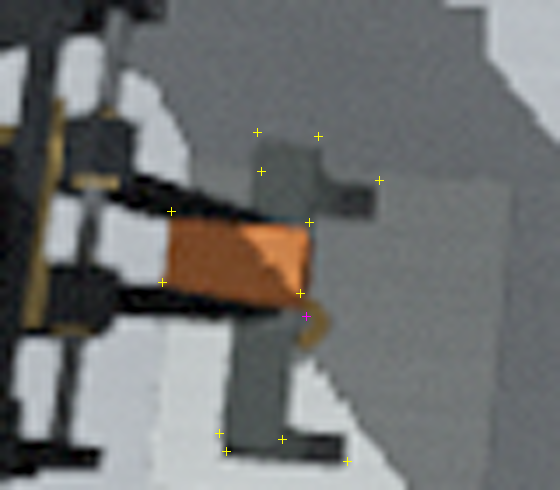

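Run:
```python
from ov import *
p0,r0=cur()
up=np.array([0,0,1.]);a=np.radians(-95);f=np.array([np.cos(a),np.sin(a),0]);gx=-f
tz=(f-up)/np.sqrt(2);r=frame(-np.cross(up,gx),tz)
rp,rr=rel45()
p=np.array([.5366,.120,.013])-r.apply(rp)
print(p)
rows(p0,r0,p,r,6)
```

```text
[0.5374927  0.13020366 0.15924264]
xyz [[0.9, 0.0, 0.9], [1.0, 0.1, 1.0], [0.9, 0.0, 0.9], [0.9, 0.0, 0.9], [1.0, 0.1, 1.0], [0.9, -0.0, 0.9]]
dr [-0.002, 0.0, 0.002]  max 1.0 1.4177446878757824 turn deg 0.12786217149546747
```

```bash
python3 -m creep '{"xyz": [[0.9,0.1,0.9],[1.0,0.1,1.0],[0.9,0,0.9],[0.9,0.1,0.9],[1.0,0.1,1.0],[0.8,0,0.8],[0,0,0],[0,0,0]], "dr": [[-0.002,0,0.002],[-0.002,0,0.002],[-0.002,0,0.002],[-0.002,0,0.002],[-0.002,0,0.002],[-0.002,0,0.002],[0,0,0],[0,0,0]], "hand": [255,255,255,255,255,255,255,255]}' 45
python3 - <<'E'
from ov import *
log();p,r=cur();g,gr=gauge_from(p,r,rel45());print("origin",g,"\n",gr.as_matrix().round(3))
for n in("side","top"):cv2.imwrite(f"pics/{n}4.png",env.read_camera(n)[:,:,::-1])
overlay(("side","pics/side4.png"),"pics/o4s.png",(280,190,390,290),6,g,gr)
E
```

```text
time_s: 7.9
tcp_pos: [0.5405, 0.1295, 0.1624]
eef_rot: [1.845, 1.684, -0.761]
contact_force: [-1.4, 0.8, -4.6]
opening: 0.026
t 7.9 q [ 0.437  0.243  1.791 -0.665  1.57   0.69 ] p [0.5405 0.1295 0.1624] F [-1.4  0.8 -4.6] open 0.026
origin [0.54064655 0.11862734 0.01615306] 
 [[ 0.088 -0.996 -0.007]
 [ 0.996  0.088  0.004]
 [-0.004 -0.007  1.   ]]
```

View pics/o4s.png

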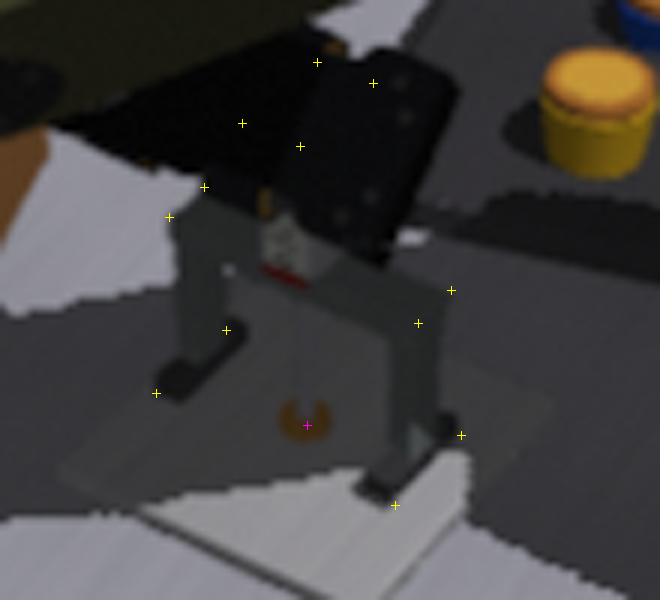

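```bash
python3 -m creep '{"xyz": [[0.1,-0.1,0.1],[0.1,-0.1,0.1],[0.1,0,0.1],[0.05,0,0.05],[0,0,0],[0,0,0]], "dr": [[0.003,0,-0.003],[0.003,0,-0.002],[0,0,0],[0,0,0],[0,0,0],[0,0,0]], "hand": [255,255,255,255,255,255]}' 45
python3 - <<'E'
from ov import *
log();p,r=cur();g,gr=gauge_from(p,r,rel45());print("origin",g,"\n",gr.as_matrix().round(3))
E
```

```text
time_s: 8.75
tcp_pos: [0.5383, 0.1295, 0.1571]
eef_rot: [1.845, 1.689, -0.77]
contact_force: [0.8, -0.4, -3.1]
opening: 0.026
t 8.75 q [ 0.437  0.248  1.795 -0.661  1.568  0.69 ] p [0.5383 0.1295 0.1571] F [ 0.8 -0.4 -3.1] open 0.026
origin [0.53719528 0.11873027 0.01086368] 
 [[ 0.089 -0.996  0.002]
 [ 0.996  0.089  0.004]
 [-0.004  0.001  1.   ]]
```

Foot contact is showing (weight reading down from −5 to −3 N). Easing down the last millimetre or so.

```bash
python3 -m creep '{"xyz": [[0.05,0,0.05],[0.05,0,0.05],[0,0,0],[0,0,0]], "dr": [[0,0,0],[0,0,0],[0,0,0],[0,0,0]], "hand": [255,255,255,255]}' 45
python3 - <<'E'
from ov import *
log();p,r=cur();g,gr=gauge_from(p,r,rel45());print("origin",g,"\n",gr.as_matrix().round(3)[2])
E
```

```text
time_s: 9.25
tcp_pos: [0.5383, 0.1295, 0.1556]
eef_rot: [1.845, 1.689, -0.77]
contact_force: [0.7, 0.2, -4.7]
opening: 0.0257
t 9.25 q [ 0.437  0.25   1.795 -0.661  1.566  0.692] p [0.5383 0.1295 0.1556] F [ 0.7  0.2 -4.7] open 0.0257
origin [0.53720745 0.11872608 0.00943318] 
 [-0.004  0.001  1.   ]
```

```bash
python3 -m creep '{"xyz": [[0.05,0,0.05],[0.05,0,0.05],[0,0,0]], "dr": [[0,0,0],[0,0,0],[0,0,0]], "hand": [255,255,255]}' 45
python3 - <<'E'
from ov import *
log();p,r=cur();g,gr=gauge_from(p,r,rel45());print("origin",g)
for n in("side",):cv2.imwrite(f"pics/{n}5.png",env.read_camera(n)[:,:,::-1])
log()
overlay(("side","pics/side5.png"),"pics/o5s.png",(290,200,370,290),7,g,gr)
E
```

```text
time_s: 9.62
tcp_pos: [0.5384, 0.1295, 0.1555]
eef_rot: [1.845, 1.688, -0.77]
contact_force: [-3.4, 1.4, 5.7]
opening: 0.0258
t 9.625 q [ 0.437  0.251  1.795 -0.661  1.567  0.693] p [0.5384 0.1295 0.1555] F [-3.4  1.4  5.7] open 0.0258
origin [0.53728975 0.11862952 0.00929714]
t 9.675 q [ 0.437  0.25   1.795 -0.661  1.567  0.693] p [0.5384 0.1295 0.1555] F [-2.6  1.7  6. ] open 0.0258
```

View pics/o5s.png

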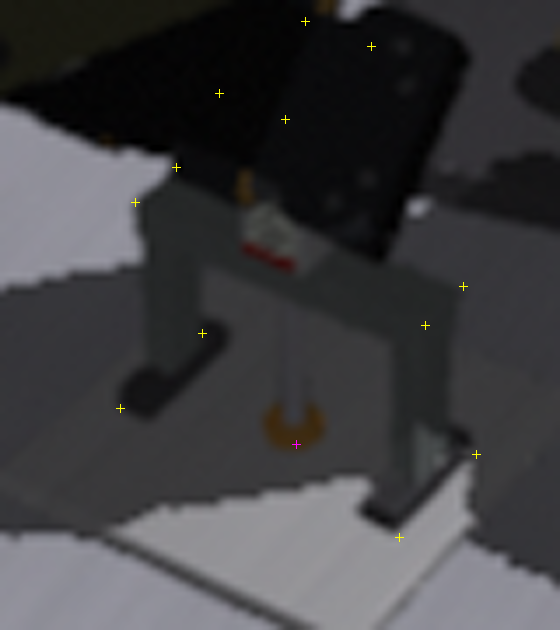

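```bash
python3 -m creep '{"xyz": [[-0.05,0,-0.05],[0,0,0],[0,0,0],[0,0,0],[0,0,0],[0,0,0],[0,0,0]], "dr": [[0,0,0],[0,0,0],[0,0,0],[0,0,0],[0,0,0],[0,0,0],[0,0,0]], "hand": [255,255,180,100,0,0,0]}'
python3 - <<'E'
from ov import *
log()
for n in("side","top"):cv2.imwrite(f"pics/{n}6.png",env.read_camera(n)[:,:,::-1])
t=cv2.imread("pics/top6.png")[150:300,180:380];s=cv2.imread("pics/side6.png")[180:300,260:400]
cv2.imwrite("pics/p6.png",np.hstack([cv2.resize(i,(400,340),interpolation=cv2.INTER_CUBIC) for i in(t,s)]))
E
```

```text
time_s: 10.55
tcp_pos: [0.5383, 0.1294, 0.1548]
eef_rot: [1.845, 1.689, -0.77]
contact_force: [-0.1, 0.3, 0.4]
opening: 0.0626
t 10.55 q [ 0.437  0.251  1.796 -0.661  1.565  0.692] p [0.5383 0.1294 0.1548] F [-0.1  0.3  0.4] open 0.0626
```

View pics/p6.png

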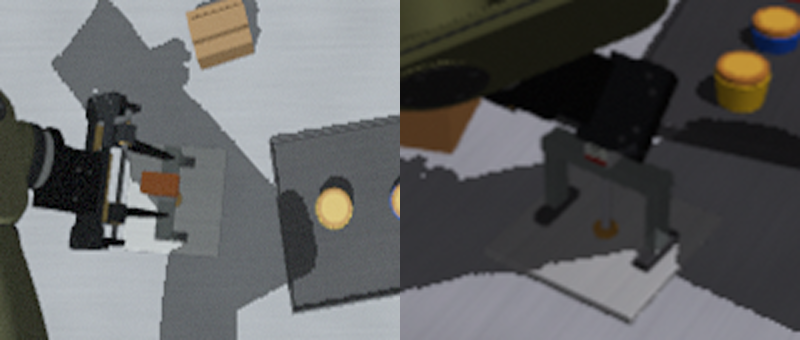

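The gauge stands free between the open fingers, head at (158,183) in the top crop. Backing out along the tool.

```bash
python3 -m creep '{"xyz": [[0,0,-2],[0,0,-3],[0,0,-4],[0,0,-5],[0,0,-4],[0,0,0]], "dr": [[0,0,0],[0,0,0],[0,0,0],[0,0,0],[0,0,0],[0,0,0]], "hand": [0,0,0,0,0,0]}'
python3 - <<'E'
from ov import *
log()
for n in("side","top"):cv2.imwrite(f"pics/{n}7.png",env.read_camera(n)[:,:,::-1])
t=cv2.imread("pics/top7.png")[190:270,210:310];s=cv2.imread("pics/side7.png")[190:300,270:380]
cv2.imwrite("pics/p7.png",np.hstack([cv2.resize(i,(400,400),interpolation=cv2.INTER_CUBIC) for i in(t[:,5:85],s)]))
E
```

```text
time_s: 11.4
tcp_pos: [0.5508, 0.2596, 0.2856]
eef_rot: [1.846, 1.69, -0.759]
contact_force: [0.1, 0.4, 0.2]
opening: 0.0952
t 11.4 q [ 0.595  0.298  1.503 -0.609  1.844  0.669] p [0.5508 0.2596 0.2856] F [0.1 0.4 0.2] open 0.0952
```

View pics/p7.png

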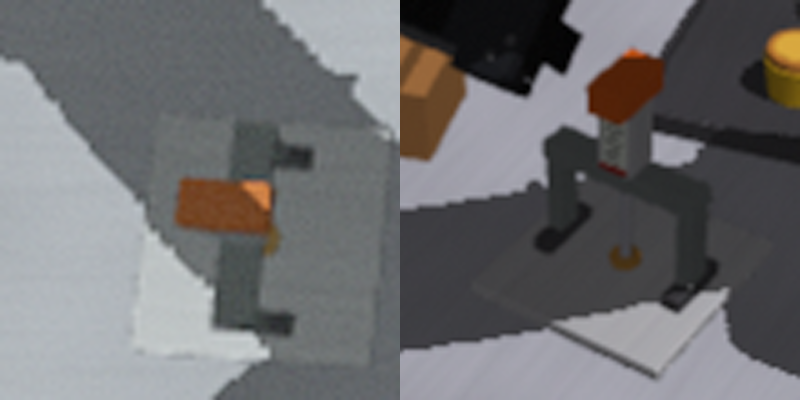

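Run:
```python
from ov import *
from h import plane
from kin import fit,ik
c=[plane("top",215+(u+.5)/5-.5,190+(v+.5)/5-.5,.166) for u,v in((178,180),(270,183),(272,233),(175,227))]
C=np.array(c);print(C,C.mean(0),[np.linalg.norm(C[i]-C[(i+1)%4]) for i in range(4)])
print("angle of x axis",np.degrees(np.arctan2(*((C[0]+C[3]-C[1]-C[2])[1::-1]))))
p,r=cur()
t=frame([np.cos(np.radians(-5)),np.sin(np.radians(-5)),0],[0,0,-1])
rows(p,r,[.5372,.1187,.30],t,6)
k,D=fit();q=D[-1][0];print(k)
for P,T in(([.5372,.1187,.161],t),([.5372,.1187,.30],t),([.549,-.350,.30],frame([np.cos(np.radians(9)),np.sin(np.radians(9)),0],[0,0,-1])),([.549,-.350,.155],frame([np.cos(np.radians(9)),np.sin(np.radians(9)),0],[0,0,-1]))):
    q,e=ik(P,T,k,q);print(q.round(2),e)
```

```text
[[0.54810168 0.14377578 0.166     ]
 [0.54611794 0.09341175 0.166     ]
 [0.51865068 0.09159874 0.166     ]
 [0.5222789  0.14444656 0.166     ]] [0.5337873  0.11830821 0.166     ] [np.float64(0.050403082684474215), np.float64(0.027527032984746954), np.float64(0.05297222444214393), np.float64(0.02583148903617808)]
angle of x axis 86.88770495652321
xyz [[-1.8, -0.0, 1.4], [-2.1, -0.0, 1.2], [-2.1, -0.0, 0.9], [-2.3, -0.0, 0.6], [-2.3, -0.0, 0.3], [-2.3, -0.0, -0.0]]
dr [-0.0, 0.132, -0.0]  max 2.3 2.4186773244895647 turn deg 7.534654114429187
[4.45985715e-07 5.35999961e-02 2.23199783e-01 4.52399165e-01
 6.13099349e-01 4.23991722e-02 2.67165975e-01]
[ 0.12 -0.03  1.95 -0.    1.23  0.21] 3.3306690738754696e-15
[ 0.12 -0.13  1.8   0.    1.47  0.21] 4.299040970215633e-13
[-0.65  0.1   1.58  0.    1.47 -0.81] 9.43689570931383e-15
[-0.65  0.19  1.72 -0.    1.23 -0.81] 1.3877787807814457e-15
```

```bash
python3 -m creep '{"xyz": [[-1.8,0,1.4],[-2.1,0,1.2],[-2.1,0,0.9],[-2.3,0,0.6],[-2.3,0,0.3],[-2.3,0,0],[0,0,0],[0,0,0]], "dr": [[0,0.131,0],[0,0.131,0],[0,0.131,0],[0,0.131,0],[0,0.131,0],[0,0.131,0],[0,0,0],[0,0,0]], "hand": [0,0,0,0,0,0,0,0]}'
python3 - <<'E'
from ov import *
log()
p,r=cur()
t=frame([np.cos(np.radians(-5)),np.sin(np.radians(-5)),0],[0,0,-1]);print(r.as_matrix().round(3))
rows(p,r,[.5372,.1187,.162],t,5)
E
```

```text
time_s: 12.5
tcp_pos: [0.5369, 0.1183, 0.2989]
eef_rot: [2.319, 2.119, -0.009]
contact_force: [0.7, 0.9, 0.2]
opening: 0.0952
t 12.5 q [ 0.121 -0.126  1.801 -0.004  1.471  0.211] p [0.5369 0.1183 0.2989] F [0.7 0.9 0.2] open 0.0952
[[ 0.09   0.996 -0.004]
 [ 0.996 -0.09  -0.004]
 [-0.004 -0.003 -1.   ]]
xyz [[0.0, 0.0, 2.7], [0.0, 0.0, 2.8], [0.1, 0.0, 2.7], [-0.0, 0.0, 2.8], [-0.0, 0.1, 2.7]]
dr [-0.001, 0.001, -0.001]  max 2.8 2.8 turn deg 0.07006116457448523
```

```bash
python3 -m creep '{"xyz": [[0,0,2.7],[0,0,2.8],[0,0,2.7],[0,0,2.8],[0,0,2.7],[0,0,0]], "dr": [[-0.001,0.001,-0.001],[-0.001,0.001,-0.001],[-0.001,0.001,-0.001],[0,0,0],[0,0,0],[0,0,0]], "hand": [0,0,0,0,0,0]}'
python3 - <<'E'
from ov import *
log();print(cur()[1].as_matrix().round(3))
for n in("side","top"):cv2.imwrite(f"pics/{n}8.png",env.read_camera(n)[:,:,::-1])
t=cv2.imread("pics/top8.png")[190:270,210:310];s=cv2.imread("pics/side8.png")[190:300,270:380]
cv2.imwrite("pics/p8.png",np.hstack([cv2.resize(i,(400,400),interpolation=cv2.INTER_CUBIC) for i in(t[:,5:85],s)]))
E
```

```text
time_s: 13.25
tcp_pos: [0.5352, 0.1196, 0.1596]
eef_rot: [-2.31, -2.125, 0.008]
contact_force: [-0.1, 0.1, 0.0]
opening: 0.0952
t 13.25 q [ 1.220e-01 -3.300e-02  1.951e+00 -1.000e-03  1.229e+00  2.060e-01] p [0.5352 0.1196 0.1596] F [-0.1  0.1  0. ] open 0.0952
[[ 0.083  0.997 -0.006]
 [ 0.997 -0.083 -0.002]
 [-0.002 -0.005 -1.   ]]
```

View pics/p8.png

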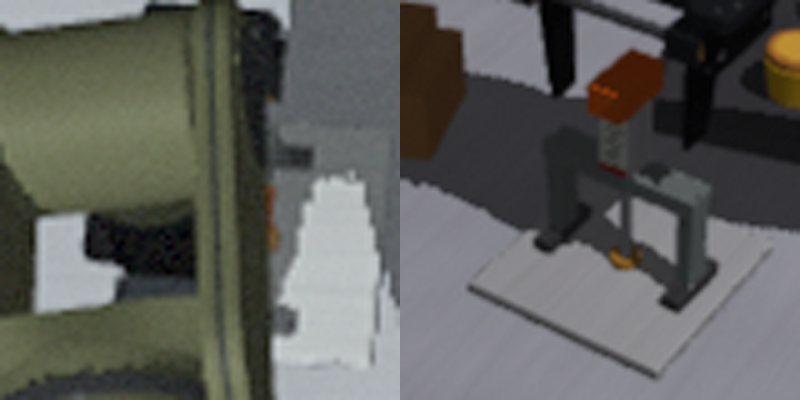

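```bash
python3 -m creep '{"xyz": [[0,0,0],[0,0,0],[0,0,0],[0,0,0],[0,0,0],[0,0,0],[0,0,0],[0,0,0]], "dr": [[0,0,0],[0,0,0],[0,0,0],[0,0,0],[0,0,0],[0,0,0],[0,0,0],[0,0,0]], "hand": [120,140,160,180,255,255,255,255]}' 40
python3 - <<'E'
from ov import *
log();print(cur()[1].as_matrix().round(3))
E
```

```text
time_s: 14.35
tcp_pos: [0.5374, 0.1185, 0.1632]
eef_rot: [2.314, 2.123, 0.001]
contact_force: [-1.1, -0.4, -0.4]
opening: 0.0258
t 14.35 q [ 1.200e-01 -3.600e-02  1.948e+00 -1.000e-03  1.229e+00  2.060e-01] p [0.5374 0.1185 0.1632] F [-1.1 -0.4 -0.4] open 0.0258
[[ 0.086  0.996  0.001]
 [ 0.996 -0.086 -0.   ]
 [-0.     0.001 -1.   ]]
```

```bash
python3 -m creep '{"xyz": [[0,0,-0.5],[0,0,-1.5],[0,0,-2.5],[0,0,-2.5],[0,0,-2.5],[0,0,-1.5],[0,0,0]], "dr": [[0,0,0],[0,0,0],[0,0,0],[0,0,0],[0,0,0],[0,0,0],[0,0,0]], "hand": [255,255,255,255,255,255,255]}' 40
python3 - <<'E'
from ov import *
log()
p,r=cur()
t=frame([np.cos(np.radians(9)),np.sin(np.radians(9)),0],[0,0,-1])
rows(p,r,[.549,-.350,.273],t,12)
E
```

```text
time_s: 15.22
tcp_pos: [0.538, 0.1186, 0.2749]
eef_rot: [2.312, 2.122, 0.005]
contact_force: [-0.2, -0.3, -5.5]
opening: 0.0257
t 15.225 q [ 1.200e-01 -1.180e-01  1.834e+00 -1.000e-03  1.422e+00  2.060e-01] p [0.538  0.1186 0.2749] F [-0.2 -0.3 -5.5] open 0.0257
xyz [[-3.9, 0.4, 0.0], [-3.9, 0.4, 0.0], [-3.9, 0.2, 0.1], [-3.9, 0.2, -0.0], [-3.9, 0.2, -0.0], [-3.9, -0.0, 0.0], [-3.9, -0.1, 0.0], [-3.9, -0.1, 0.0], [-3.9, -0.2, 0.1], [-3.9, -0.2, -0.0], [-3.9, -0.4, -0.0], [-3.9, -0.4, 0.0]]
dr [0.0, 0.0, -0.02]  max 3.9 3.9204591567825315 turn deg 1.1596586683836552
```

```bash
python3 -m creep '{"xyz": [[-2,0.2,0],[-3.9,0.4,0],[-3.9,0.3,0],[-3.9,0.3,0],[-4.5,0.2,0],[-4.5,0,0],[-4.5,-0.1,0],[-4.5,-0.1,0],[-4.5,-0.2,0],[-4.5,-0.2,0],[-3.9,-0.4,0],[-2.2,-0.2,0]], "dr": [[0,0,-0.02],[0,0,-0.02],[0,0,-0.02],[0,0,-0.02],[0,0,-0.02],[0,0,-0.02],[0,0,-0.02],[0,0,-0.02],[0,0,-0.02],[0,0,-0.02],[0,0,-0.02],[0,0,-0.02]], "hand": [255,255,255,255,255,255,255,255,255,255,255,255]}' 40;python3 -m creep '{"xyz": [[0,0,1.5],[0,0,2],[0,0,0],[0,0,0]], "dr": [[0,0,0],[0,0,0],[0,0,0],[0,0,0]], "hand": [255,255,255,255]}' 40
python3 - <<'E'
from ov import *
log();p,r=cur();print(r.as_matrix().round(3))
rel=(np.array([0,0,.1532]),R.from_matrix(np.array([[1,0,0],[0,-1,0],[0,0,-1.]])))
g,gr=gauge_from(p,r,rel);print(g,gr.as_matrix().round(3)[:2])
for n in("side","top"):cv2.imwrite(f"pics/{n}9.png",env.read_camera(n)[:,:,::-1])
overlay(("side","pics/side9.png"),"pics/o9s.png",(360,120,440,200),7,g,gr)
overlay(("top","pics/top9.png"),"pics/o9t.png",(370,180,470,270),7,g,gr)
E
```

```text
time_s: 16.73
tcp_pos: [0.5507, -0.3518, 0.2711]
eef_rot: [-2.044, -2.384, -0.001]
contact_force: [-0.3, 0.6, -4.3]
opening: 0.0259
time_s: 17.23
tcp_pos: [0.5518, -0.3493, 0.2381]
eef_rot: [2.042, 2.386, 0.001]
contact_force: [0.3, 0.0, -4.3]
opening: 0.0258
t 17.225 q [-6.470e-01  1.310e-01  1.645e+00  1.000e-03  1.365e+00 -8.020e-01] p [ 0.5518 -0.3493  0.2381] F [ 0.3  0.  -4.3] open 0.0258
[[-0.155  0.988  0.001]
 [ 0.988  0.155  0.   ]
 [-0.     0.001 -1.   ]]
[ 0.55198066 -0.34925133  0.08488112] [[-0.155 -0.988 -0.001]
 [ 0.988 -0.155 -0.   ]]
```

View pics/o9s.png

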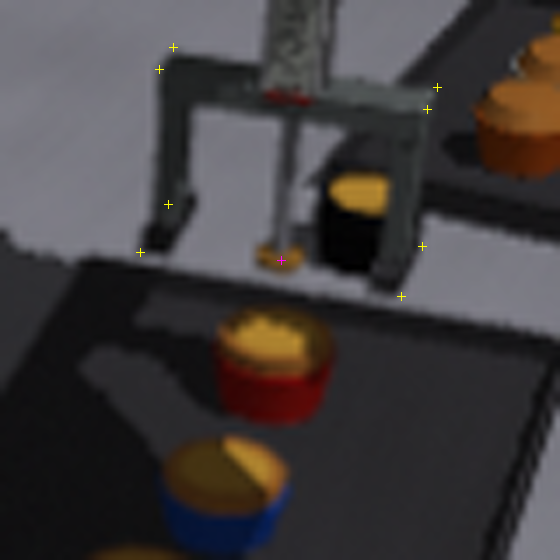

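View pics/o9t.png

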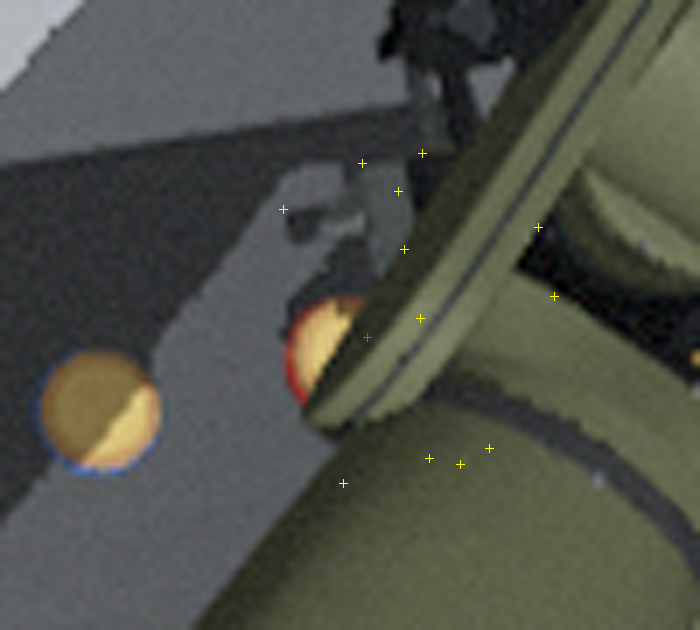

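Run:
```python
from ov import *
def ell(n,f,box,k,c,out):
    x0,y0,x1,y1=box;im=cv2.resize(cv2.imread(f)[y0:y1,x0:x1],None,fx=k,fy=k,interpolation=cv2.INTER_CUBIC)
    for rad,z,col in((.023,.004,(255,255,0)),(.026,.040,(0,255,255)),(.028,.032,(255,0,255))):
        pts=np.array([(proj(n,[c[0]+rad*np.cos(a),c[1]+rad*np.sin(a),z])-[x0,y0]+.5)*k for a in np.linspace(0,6.283,40)])
        cv2.polylines(im,[pts.astype(int)],True,col,1)
    return cv2.resize(im,(400,400)) 
c=(.5485,-.3515)
a=ell("top","pics/top0.png",(400,210,440,250),10,c,0)
b=ell("side","pics/side9.png",(380,155,420,195),10,c,0)
cv2.imwrite("pics/tart.png",np.hstack([a,b]))
t=cv2.imread("pics/side9.png");hs=cv2.cvtColor(t,cv2.COLOR_BGR2HSV)
m=cv2.inRange(hs,(0,150,60),(6,255,255))|cv2.inRange(hs,(172,150,60),(180,255,255))
n,l,st,cc=cv2.connectedComponentsWithStats(m)
for i in range(1,n):
    if st[i,4]>40:print(st[i],cc[i])
```

```text
[392 171  15  10  71] [399.97183099 176.05633803]
```

View pics/tart.png

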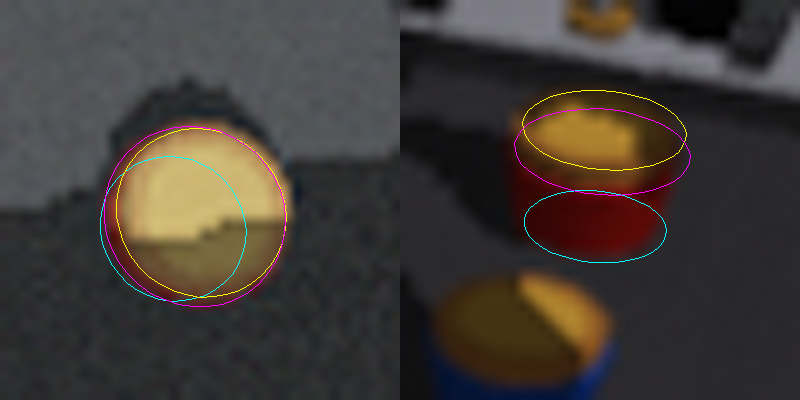

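```bash
python3 -m creep '{"xyz": [[-0.15,-0.12,0.5],[0,0,1],[0,0,1],[0,0,0.6],[0,0,0],[0,0,0],[0,0,0]], "dr": [[0,0,0],[0,0,0],[0,0,0],[0,0,0],[0,0,0],[0,0,0],[0,0,0]], "hand": [255,255,255,255,255,255,255]}' 40
python3 - <<'E'
from ov import *
log();p,r=cur();print(r.as_matrix().round(3)[2])
rel=(np.array([0,0,.1532]),R.from_matrix(np.array([[1,0,0],[0,-1,0],[0,0,-1.]])))
g,gr=gauge_from(p,r,rel);print(g)
for n in("side","top"):cv2.imwrite(f"pics/{n}10.png",env.read_camera(n)[:,:,::-1])
overlay(("side","pics/side10.png"),"pics/o10s.png",(370,130,440,200),8,g,gr)
overlay(("top","pics/top10.png"),"pics/o10t.png",(390,190,460,260),8,g,gr)
E
```

```text
time_s: 18.2
tcp_pos: [0.5511, -0.3521, 0.2082]
eef_rot: [2.042, 2.384, 0.001]
contact_force: [0.7, -0.4, -4.7]
opening: 0.0259
t 18.2 q [-6.510e-01  1.510e-01  1.673e+00  1.000e-03  1.314e+00 -8.050e-01] p [ 0.5511 -0.3521  0.2082] F [ 0.7 -0.4 -4.7] open 0.0259
[-0.001  0.002 -1.   ]
[ 0.55149744 -0.35226337  0.05501623]
```

View pics/o10s.png

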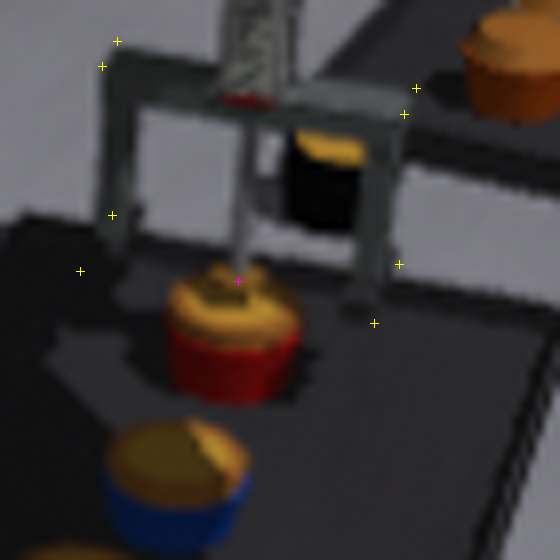

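View pics/o10t.png

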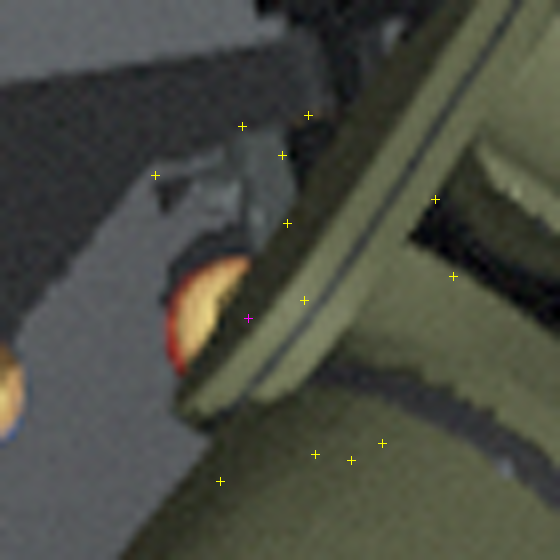

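```bash
python3 -m creep '{"xyz": [[0.06,0.11,0.2],[0,0,0.2],[0,0,0],[0,0,0]], "dr": [[0,0,0],[0,0,0],[0,0,0],[0,0,0]], "hand": [255,255,255,255]}' 40
python3 - <<'E'
from ov import *
log();p,r=cur();print(r.as_matrix().round(3)[2])
rel=(np.array([0,0,.1532]),R.from_matrix(np.array([[1,0,0],[0,-1,0],[0,0,-1.]])))
g,gr=gauge_from(p,r,rel);print(g)
for n in("side","top"):cv2.imwrite(f"pics/{n}11.png",env.read_camera(n)[:,:,::-1])
x0,y0=380,150
im=cv2.resize(cv2.imread("pics/side11.png")[y0:y0+40,x0:x0+40],None,fx=14,fy=14,interpolation=cv2.INTER_CUBIC)
cv2.imwrite("pics/o11.png",cv2.convertScaleAbs(im,alpha=1.6))
E
```

```text
time_s: 18.8
tcp_pos: [0.5518, -0.3511, 0.2034]
eef_rot: [2.043, 2.385, 0.001]
contact_force: [0.1, 0.2, -4.8]
opening: 0.026
t 18.8 q [-6.490e-01  1.560e-01  1.677e+00  1.000e-03  1.308e+00 -8.030e-01] p [ 0.5518 -0.3511  0.2034] F [ 0.1  0.2 -4.8] open 0.026
[-0.001  0.002 -1.   ]
[ 0.55207503 -0.35113536  0.05021394]
```

View pics/o11.png

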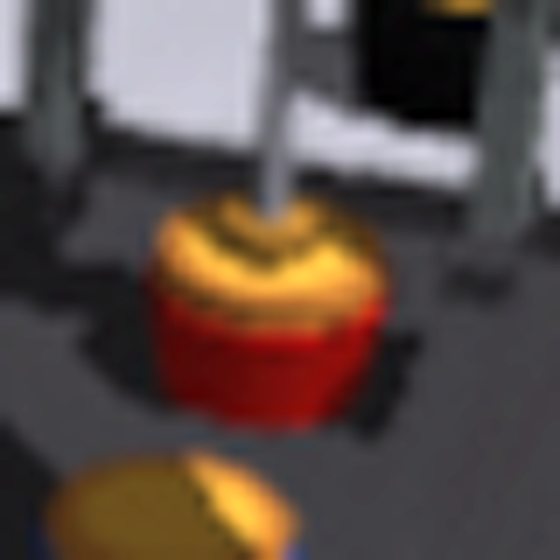

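The foot at (270,225) is centred on the tart, which spans 150–390 in the crop. Its flat-top centre is at about y=252, and the foot still hovers ~4 mm above it. Lowering gently.

```bash
python3 -m creep '{"xyz": [[0,0,0.3],[0,0,0.3],[0,0,0.4],[0,0,0.5],[0,0,0.5],[0,0,0.5],[0,0,0.5],[0,0,0.4],[0,0,0.3],[0,0,0.2],[0,0,0],[0,0,0]], "dr": [[0,0,0],[0,0,0],[0,0,0],[0,0,0],[0,0,0],[0,0,0],[0,0,0],[0,0,0],[0,0,0],[0,0,0],[0,0,0],[0,0,0]], "hand": [255,255,255,255,255,255,255,255,255,255,255,255]}' 40
python3 - <<'E'
from ov import *
log();p,r=cur();print(r.as_matrix().round(3)[2])
rel=(np.array([0,0,.1532]),R.from_matrix(np.array([[1,0,0],[0,-1,0],[0,0,-1.]])))
g,gr=gauge_from(p,r,rel);print(g)
for n in("side","top"):cv2.imwrite(f"pics/{n}12.png",env.read_camera(n)[:,:,::-1])
im=cv2.resize(cv2.imread("pics/side12.png")[130:200,360:440],None,fx=8,fy=8,interpolation=cv2.INTER_CUBIC)
cv2.imwrite("pics/o12.png",cv2.convertScaleAbs(im,alpha=1.6))
E
```

```text
time_s: 20.4
tcp_pos: [0.5519, -0.3512, 0.1647]
eef_rot: [2.043, 2.385, 0.001]
contact_force: [0.1, -0.5, -3.0]
opening: 0.0258
t 20.4 q [-6.490e-01  1.870e-01  1.709e+00  1.000e-03  1.244e+00 -8.030e-01] p [ 0.5519 -0.3512  0.1647] F [ 0.1 -0.5 -3. ] open 0.0258
[-0.001  0.002 -1.   ]
[ 0.55222183 -0.35124396  0.0115426 ]
```

View pics/o12.png

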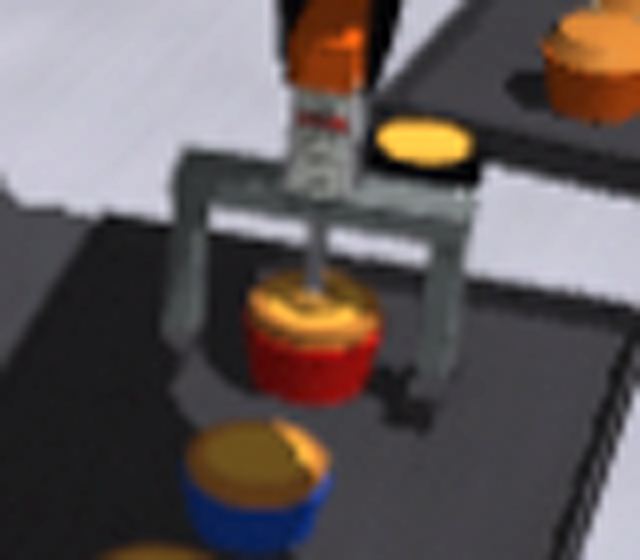

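```bash
python3 -m creep '{"xyz": [[0,0,0.2],[0,0,0.2],[0,0,0.1],[0,0,0.1],[0,0,0],[0,0,0]], "dr": [[0,0,0],[0,0,0],[0,0,0],[0,0,0],[0,0,0],[0,0,0]], "hand": [255,255,255,255,255,255]}' 40; python3 -m creep '{"xyz": [[0,0,0.05],[0,0,0.05],[0,0,0]], "dr": [[0,0,0],[0,0,0],[0,0,0]], "hand": [255,255,255]}'
```

```text
time_s: 21.25
tcp_pos: [0.5519, -0.3512, 0.1586]
eef_rot: [2.043, 2.385, 0.001]
contact_force: [0.0, 0.1, -2.1]
opening: 0.026
time_s: 21.62
tcp_pos: [0.5519, -0.3512, 0.1575]
eef_rot: [2.043, 2.385, 0.001]
contact_force: [0.3, 0.8, -3.1]
opening: 0.0256
```

```bash
python3 -m creep '{"xyz": [[0,0,0.05],[0,0,0],[0,0,0]], "dr": [[0,0,0],[0,0,0],[0,0,0]], "hand": [255,255,255]}' ; python3 -m creep '{"xyz": [[0,0,0.05],[0,0,0],[0,0,0]], "dr": [[0,0,0],[0,0,0],[0,0,0]], "hand": [255,255,255]}'
```

```text
time_s: 22.0
tcp_pos: [0.552, -0.3512, 0.1572]
eef_rot: [2.043, 2.385, 0.001]
contact_force: [1.0, -0.1, -1.6]
opening: 0.0257
time_s: 22.38
tcp_pos: [0.552, -0.3512, 0.1572]
eef_rot: [2.042, 2.385, 0.001]
contact_force: [-1.6, 1.4, 2.8]
opening: 0.0261
```

The legs touched down at TCP z 0.1572, which puts the gauge origin at 4.0 mm, the tray floor. Releasing.

```bash
python3 -m creep '{"xyz": [[0,0,-0.03],[0,0,0],[0,0,0],[0,0,0],[0,0,0],[0,0,0],[0,0,0],[0,0,0]], "dr": [[0,0,0],[0,0,0],[0,0,0],[0,0,0],[0,0,0],[0,0,0],[0,0,0],[0,0,0]], "hand": [255,200,180,150,100,0,0,0]}'
python3 - <<'E'
from ov import *
log()
for n in("side",):cv2.imwrite(f"pics/{n}13.png",env.read_camera(n)[:,:,::-1])
im=cv2.resize(cv2.imread("pics/side13.png")[110:200,360:450],None,fx=6.6,fy=6.6,interpolation=cv2.INTER_CUBIC)
cv2.imwrite("pics/o13.png",cv2.convertScaleAbs(im,alpha=1.6))
E
```

```text
time_s: 23.38
tcp_pos: [0.552, -0.3511, 0.1568]
eef_rot: [2.043, 2.385, 0.001]
contact_force: [-0.4, -0.6, 0.0]
opening: 0.0726
t 23.375 q [-6.490e-01  1.940e-01  1.715e+00  1.000e-03  1.231e+00 -8.030e-01] p [ 0.552  -0.3511  0.1568] F [-0.4 -0.6  0. ] open 0.0726
```

View pics/o13.png

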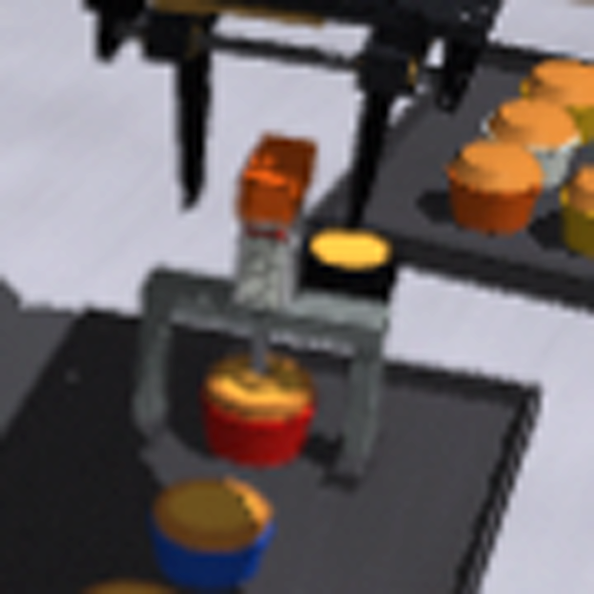

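The gauge stands free with the fingers clear on both sides. Lifting straight up, then clear of the view.

```bash
python3 -m creep '{"xyz": [[0,0,0],[0,0,-1],[0,0,-2],[0,0,-4],[0,0,-5],[0,0,-4],[0,0,-2],[4,0,0],[5,0,0],[5,0,0],[3,0,0],[0,0,0]], "dr": [[0,0,0],[0,0,0],[0,0,0],[0,0,0],[0,0,0],[0,0,0],[0,0,0],[0,0,0],[0,0,0],[0,0,0],[0,0,0],[0,0,0]], "hand": [0,0,0,0,0,0,0,0,0,0,0,0]}'
python3 - <<'E'
from ov import *
log()
for n in("side","top"):cv2.imwrite(f"pics/{n}14.png",env.read_camera(n)[:,:,::-1])
f=lambda n,b:cv2.convertScaleAbs(cv2.resize(cv2.imread(f"pics/{n}14.png")[b[1]:b[1]+90,b[0]:b[0]+90],(400,400),interpolation=cv2.INTER_CUBIC),alpha=1.6)
cv2.imwrite("pics/o14.png",np.hstack([f("top",(375,185)),f("side",(355,120))]))
cv2.imwrite("pics/t14.png",cv2.imread("pics/top14.png"))
E
```

```text
time_s: 24.92
tcp_pos: [0.5251, -0.1814, 0.3368]
eef_rot: [2.039, 2.388, 0.001]
contact_force: [-1.3, -0.5, -0.5]
opening: 0.0949
t 24.925 q [-0.429 -0.129  1.742  0.     1.527 -0.586] p [ 0.5251 -0.1814  0.3368] F [-1.3 -0.5 -0.5] open 0.0949
```

View pics/o14.png

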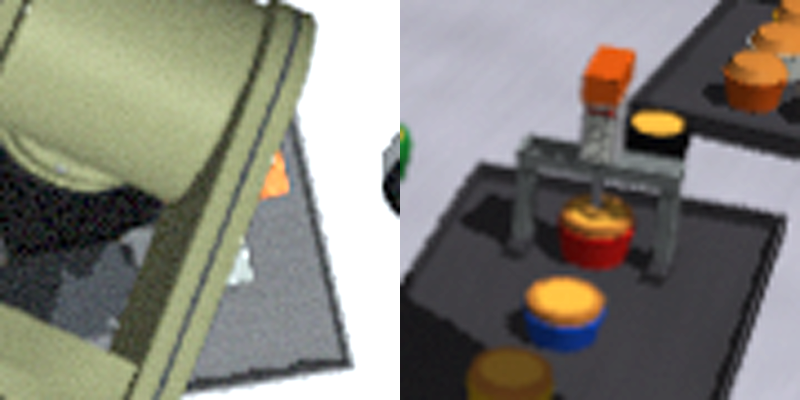

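View pics/t14.png

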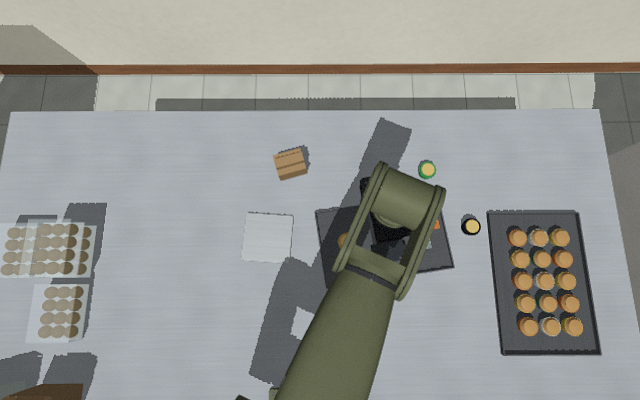

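```bash
python3 -m creep '{"xyz": [[4,-0.5,0],[5,-1,0],[5,-1,0],[5,-1,0],[5,-1,0],[5,-1,0],[3,0,0],[0,0,0]], "dr": [[0,0,0],[0,0,0],[0,0,0],[0,0,0],[0,0,0],[0,0,0],[0,0,0],[0,0,0]], "hand": [0,0,0,0,0,0,0,0]}'
python3 - <<'E'
from ov import *
from h import plane
log()
for n in("side","top"):cv2.imwrite(f"pics/{n}15.png",env.read_camera(n)[:,:,::-1])
f=lambda n,b,k:cv2.convertScaleAbs(cv2.resize(cv2.imread(f"pics/{n}15.png")[b[1]:b[1]+k,b[0]:b[0]+k],(400,400),interpolation=cv2.INTER_CUBIC),alpha=1.6)
cv2.imwrite("pics/o15.png",np.hstack([f("top",(390,190),60),f("side",(370,125),60)]))
# bystanders: pixel shifts vs first pictures
for nm,lo,hi in(("blue",(105,120,50),(130,255,255)),("yellowtart",(15,150,60),(32,255,255))):
  for k in("side0","side15"):
    m=cv2.inRange(cv2.cvtColor(cv2.imread(f"pics/{k}.png"),cv2.COLOR_BGR2HSV),lo,hi)
    n,l,st,c=cv2.connectedComponentsWithStats(m)
    print(nm,k,[(st[i].tolist(),c[i].round(1).tolist()) for i in range(1,n) if st[i,4]>30 and 360<c[i][0]<410])
for k in("top0","top15"):
    m=cv2.inRange(cv2.cvtColor(cv2.imread(f"pics/{k}.png"),cv2.COLOR_BGR2HSV),(8,60,60),(35,255,255))
    n,l,st,c=cv2.connectedComponentsWithStats(m)
    print(k,[(st[i].tolist(),c[i].round(1).tolist()) for i in range(1,n) if st[i,4]>30 and 260<c[i][0]<440 and c[i][1]>100])
E
```

```text
time_s: 26.02
tcp_pos: [0.4222, 0.1252, 0.3364]
eef_rot: [2.04, 2.387, 0.001]
contact_force: [0.3, -1.0, 0.7]
opening: 0.0951
t 26.025 q [ 1.670e-01 -4.010e-01  1.962e+00 -1.000e-03  1.580e+00  1.100e-02] p [0.4222 0.1252 0.3364] F [ 0.3 -1.   0.7] open 0.0951
blue side0 [([383, 191, 16, 8, 55], [390.8, 194.9])]
blue side15 [([383, 190, 19, 9, 78], [391.8, 195.0])]
yellowtart side0 [([392, 164, 14, 8, 80], [398.1, 167.1]), ([384, 182, 15, 10, 93], [390.8, 186.3]), ([373, 199, 14, 8, 90], [379.5, 202.5]), ([374, 210, 13, 9, 75], [379.8, 214.0])]
yellowtart side15 [([392, 164, 12, 9, 63], [398.2, 168.3]), ([384, 183, 16, 10, 115], [391.7, 186.9]), ([370, 198, 20, 22, 307], [379.9, 208.0])]
top0 [([273, 148, 34, 32, 752], [289.8, 163.7]), ([422, 163, 12, 13, 121], [427.6, 168.9]), ([412, 222, 17, 18, 246], [420.0, 230.4]), ([376, 229, 17, 18, 231], [384.1, 237.7]), ([337, 233, 20, 19, 278], [346.6, 241.5])]
top15 [([273, 148, 33, 33, 748], [289.6, 163.8]), ([422, 163, 12, 13, 121], [427.6, 168.9]), ([419, 218, 21, 14, 214], [429.1, 224.5]), ([412, 223, 9, 17, 96], [415.7, 231.5]), ([376, 230, 17, 17, 228], [384.0, 237.8]), ([337, 232, 20, 20, 284], [346.5, 241.5])]
```

View pics/o15.png

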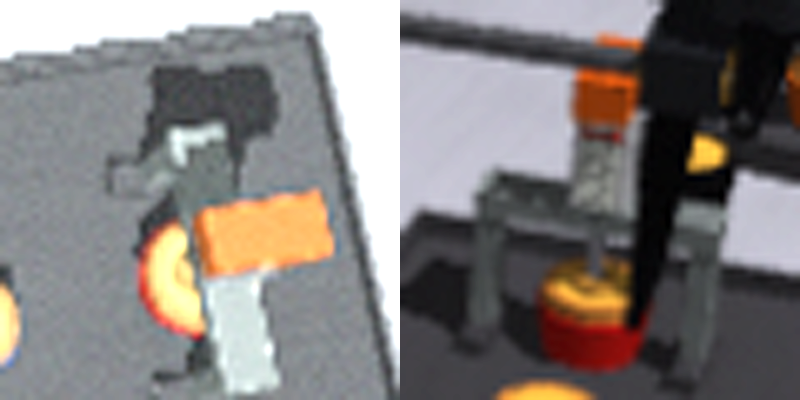

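Run:
```python
from h import *
C=np.array([plane("top",390+(u+.5)/6.667-.5,190+(v+.5)/6.667-.5,.160) for u,v in((198,212),(324,190),(334,252),(205,277))])
print(C.mean(0),[np.linalg.norm(C[i]-C[(i+1)%4]) for i in range(4)])
env.sign_off()
```

```text
[ 0.54912108 -0.34893498  0.16      ] [np.float64(0.053627898901439014), np.float64(0.026071022769509584), np.float64(0.054839823203959456), np.float64(0.027141069549063465)]
the job is handed in; nothing more can be done
```

I stood the gauge upright on the setting plate and let go of it there. I then took it again from above and lowered it over the red-cup tart, where it now stands by itself. The job was handed in at about 26 s of the 64 s allowed.

**Zeroing on the plate:** The legs were well inside the plate's edges. I eased down until the wrist force turned to about +6 N upward. After release the wrist force read about 0, and both pictures showed the gauge standing upright and untouched.

**Over the tart:** The legs touched down when the gauge's base was at 4.0 mm, which is the tray floor. After release the wrist force was again about 0, and the gauge stayed upright once the arm was clear.

**Foot position:** The last top view puts the head at (0.549, −0.349). The same camera put the tart at (0.549, −0.352), so the foot is about 3 mm off centre by that check, with the camera good to about 2 mm. Just before the final lowering, the side view showed the foot centred on the tart to within a pixel across the image.

**Nothing else moved:** The blue and yellow tarts' tops and the carton shifted by no more than about 0.2 pixel in the top view. The red tart's visible edge was also where it started.

**Not confirmed:**
- **Gauge reading:** I never read the scale itself, on the plate or on the tart. I inferred both readings from the legs standing flat.
- **Camera offset:** The top camera read 2–3 mm away from the robot's own position figures. I allowed for that when aiming.

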